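# Set up the order-ticket rail on the serving counter

### The job

Take every ticket post out of the plywood rack, drop its hammer-head foot into the strut's open slot until the flange sits on the lips, and give it a quarter turn so the head catches square across beneath both lips; spread the posts along the middle of the slot, at least 60 mm from post to post and clear of the spring rollers at both ends. Once all posts are locked, push a grey cover down over each end of the strut, in line and flush with that end, until it snaps fully home, then stop pushing; do not ram it. Leave the tablet, the bottle and the pen pot where they are.

Things in the scene. Friction and masses are not known exactly. Their poses are not given: they have to be found in the camera images.
- strut: Aluminium slotted strut fixed on the counter, 480 mm long along its y, 60 mm wide along its x, 44 mm high. Origin: centre of its underside. Ends at y = -240 and +240 mm; two screwed feet stick out 26 mm sideways at mid length. The part for post centres is y = -115 to +115 mm
- slot (a point): Middle of the slot's mouth, at the strut's top (z = 44 mm). The slot, 24 mm wide, runs the full length along the strut's y at x = 0; lips 18 mm wide, 6 mm thick; beneath them a cavity 52 mm wide and 34 mm deep, in which a post's head turns freely either way round, with no stop at the quarter turn
- catch1 (a point): Point on the slot's centre line at the strut's top (z = 44 mm), 50 mm from the strut's +y end: a cover's centre belongs over it. In the slot beneath it are two dark spring rollers, 70 mm long along the slot, 9 mm apart, which yield sideways
- catch2 (a point): Point on the slot's centre line at the strut's top (z = 44 mm), 50 mm from the strut's -y end: a cover's centre belongs over it. In the slot beneath it are two dark spring rollers, 70 mm long along the slot, 9 mm apart, which yield sideways
- rack: Fixed plywood block 80 mm (x) by 260 mm (y) by 36 mm high with four pockets 65 mm apart along its y, for the posts. Origin: centre of its underside
- post1: Ticket post, 69 mm tall, 0.16 kg; may be absent. Origin: centre of the underside of its round flange (44 mm across, 6 mm thick), z up. Square black stem 20 x 20 mm, sides along x and y, 6 to 44 mm up; oblong cap 44 (x) by 24 mm (y), 44 to 52 mm up. At first it stands in a rack pocket, flange on the rack's top, cap across the rack (its x along the rack's x, within 2 deg)
- post2: Ticket post, 69 mm tall, 0.16 kg; may be absent. Origin: centre of the underside of its round flange (44 mm across, 6 mm thick), z up. Square black stem 20 x 20 mm, sides along x and y, 6 to 44 mm up; oblong cap 44 (x) by 24 mm (y), 44 to 52 mm up. At first it stands in a rack pocket, flange on the rack's top, cap across the rack (its x along the rack's x, within 2 deg)
- post3: Ticket post, 69 mm tall, 0.16 kg; may be absent. Origin: centre of the underside of its round flange (44 mm across, 6 mm thick), z up. Square black stem 20 x 20 mm, sides along x and y, 6 to 44 mm up; oblong cap 44 (x) by 24 mm (y), 44 to 52 mm up. At first it stands in a rack pocket, flange on the rack's top, cap across the rack (its x along the rack's x, within 2 deg)
- post4: Ticket post, 69 mm tall, 0.16 kg; may be absent. Origin: centre of the underside of its round flange (44 mm across, 6 mm thick), z up. Square black stem 20 x 20 mm, sides along x and y, 6 to 44 mm up; oblong cap 44 (x) by 24 mm (y), 44 to 52 mm up. At first it stands in a rack pocket, flange on the rack's top, cap across the rack (its x along the rack's x, within 2 deg)
- post1_head (a point): middle of post1's hammer head, 12.5 mm below its flange: head 42 mm long along the post's x (parallel to the cap), 16 mm wide along y, 8.5 to 16.5 mm below the flange's underside, on a 14 mm neck
- post2_head (a point): middle of post2's hammer head, 12.5 mm below its flange: head 42 mm long along the post's x (parallel to the cap), 16 mm wide along y, 8.5 to 16.5 mm below the flange's underside, on a 14 mm neck
- post3_head (a point): middle of post3's hammer head, 12.5 mm below its flange: head 42 mm long along the post's x (parallel to the cap), 16 mm wide along y, 8.5 to 16.5 mm below the flange's underside, on a 14 mm neck
- post4_head (a point): middle of post4's hammer head, 12.5 mm below its flange: head 42 mm long along the post's x (parallel to the cap), 16 mm wide along y, 8.5 to 16.5 mm below the flange's underside, on a 14 mm neck
- cover1: Grey plastic end cover, 0.11 to 0.18 kg, a U-shaped saddle standing on its skirts on the counter. Origin: centre of its underside (skirt bottoms), z up. 100 mm long along y, 78 mm wide along x; skirts 24 mm deep, 70 mm apart inside; top plate 24 to 29 mm up. Fits either end, either way round. Home: plate resting on the strut's top, so origin 20 mm above the counter, held down by the rollers
- cover2: Grey plastic end cover, 0.11 to 0.18 kg, a U-shaped saddle standing on its skirts on the counter. Origin: centre of its underside (skirt bottoms), z up. 100 mm long along y, 78 mm wide along x; skirts 24 mm deep, 70 mm apart inside; top plate 24 to 29 mm up. Fits either end, either way round. Home: plate resting on the strut's top, so origin 20 mm above the counter, held down by the rollers
- cover1_rib (a point): Middle of the top of the cover's grip rib, 59 mm above its origin; rib 70 mm long (y), 16 mm wide (x), 30 mm high. Under the cover a keel with a bead 16 mm thick and 86 mm long must pass down between the rollers: contact begins 14 mm above home, resistance peaks at about 15 N some 10 mm above home, then gives way and pulls the cover home
- cover2_rib (a point): Middle of the top of the cover's grip rib, 59 mm above its origin; rib 70 mm long (y), 16 mm wide (x), 30 mm high. Under the cover a keel with a bead 16 mm thick and 86 mm long must pass down between the rollers: contact begins 14 mm above home, resistance peaks at about 15 N some 10 mm above home, then gives way and pulls the cover home
- tablet: bystander: tablet lying flat, 165 x 245 x 12 mm
- bottle: bystander: brown bottle, 62 mm across, 190 mm tall
- penpot: bystander: steel pen pot, 80 mm across, 90 mm tall
There are look-alikes about, which are no part of the job. Leave any purple look-alike of the cover1 alone.

How it is judged:
On the way, in this order (a step that is already met when the one before it is completed fails the run):
1. every ticket post is seated in the slot and turned across it (z of post1 in the frame of strut between 0.041 and 0.0475 m and x of post1 in the frame of strut between -0.006 and 0.006 m and y of post1 in the frame of strut between -0.125 and 0.125 m and angle between the x axis of each of post1, post2, post3, post4 and the x axis of strut, either way round below 0.3 rad and angle between each of post1, post2, post3, post4's own z axis and vertical below 0.1 rad and linear speed of each of post1, post2, post3, post4 below 0.03 m/s and z of post2 in the frame of strut between 0.041 and 0.0475 m and x of post2 in the frame of strut between -0.006 and 0.006 m and y of post2 in the frame of strut between -0.125 and 0.125 m and z of post3 in the frame of strut between 0.041 and 0.0475 m and x of post3 in the frame of strut between -0.006 and 0.006 m and y of post3 in the frame of strut between -0.125 and 0.125 m and z of post4 in the frame of strut between 0.041 and 0.0475 m and x of post4 in the frame of strut between -0.006 and 0.006 m and y of post4 in the frame of strut between -0.125 and 0.125 m and horizontal distance between post1 and post2 above 0.053 m and horizontal distance between each of post1, post2 and post3 above 0.053 m and horizontal distance between each of post1, post2, post3 and post4 above 0.053 m), for 0.2 s.
2. both end covers are snapped home over the ends of the strut (z of cover1 in the frame of strut between 0.017 and 0.0235 m and x of cover1 in the frame of strut between -0.006 and 0.006 m and (y of cover1 in the frame of strut between -0.205 and -0.175 m or y of cover1 in the frame of strut between 0.175 and 0.205 m) and angle between the y axis of each of cover1, cover2 and the y axis of strut, either way round below 0.12 rad and angle between each of cover1, cover2's own z axis and vertical below 0.07 rad and linear speed of each of cover1, cover2 below 0.03 m/s and z of cover2 in the frame of strut between 0.017 and 0.0235 m and x of cover2 in the frame of strut between -0.006 and 0.006 m and (y of cover2 in the frame of strut between -0.205 and -0.175 m or y of cover2 in the frame of strut between 0.175 and 0.205 m) and horizontal distance between cover1 and cover2 above 0.3 m), for 0.2 s.
At the end, for the whole second after the job is handed in: Every post present stands upright, flange on the strut (3 mm), centred on the slot (6 mm), head across it (17 deg), within 125 mm of its middle, 53 mm apart; a cover is home (3.5 mm) over each catch, within 15 mm along and 7 deg; all at rest (all of step 1 and all of step 2); the robot touches nothing.
It fails at once if a bystander was shifted by more than 40 mm (distance of any of tablet, bottle, penpot from where it was at the start of the episode above 0.04 m).
It fails at once if a cover was rammed (more than 100 N against the strut) (contact force between any of cover1, cover2 and strut above 100 N).
Of post1, post2, post3, post4 only 3 to 4 are there at a start; the rules pass over those that are not, and their reading is None.
At some moment in a run one of cover1, cover2 may be knocked a few centimetres aside while the robot is not near it.
Once in a run the grip may slacken for a moment while it holds something.
It also fails if it takes over 210 s, if anything falls off the work surface, if the arm or the gripper's body presses on something with over 40 N, if the wrist force passes 120 N, or if a joint passes its speed limit or range.

### The arm

A 6-joint arm with a two-finger parallel gripper is mounted at the origin on the work surface. World frame = base frame: x ahead of the robot, y to its left, z up, the work surface at z = 0. Lengths are in m, angles in rad, forces in N, time in s.
With the tool pointing down it reaches from about 0.275 to 0.725 m from the base axis. Payload 15.9 kg.
Tool frame: the origin (TCP) lies at the very end of the fingers, on their centre line; the grasp point (between the pads) lies 19 mm behind it; z points along the fingers, y is the direction in which the jaws open and shut (so a half turn about z gives the same grasp; the last joint's range is limited). The gripper opens to 85 mm and grips with 20 to 120 N. Pads are 22 mm wide; open, the fingers measure 114 mm over their backs; the gripper's body (76 mm by 85 mm) begins 54 mm behind the grasp point. The pads swing forward as they close: fully open they stand 13 mm farther back than shut.
Start: joints at [-1.247, 0.213, -0.034, 1.323, 0, 1.571], TCP at [0.159, -0.474, 0.231] pointing down, gripper open.
Joint ranges: [-2.98, 2.98], [-0.74, 1.72], [-1.14, 1.35], [-2.1, 2.04], [-1.57, 1.44], [-3.14, 3.14]. Speed limits (rad/s): [1.89, 1.89, 2.39, 2.57, 3.14, 3.14].

### API

Orientations are given as a rotation vector (axis times angle).
In Python, from plant import ctrl, imaging gives the robot as it stands. The module is installed in compiled form; this text tells all that it offers.
- The arm moves only by the tool arm_command, never from a script. Its argument "deltas" is a list that holds one entry, the list of rows, each a list of 6 numbers: the shift along the world's x, y, z in mm, then the turn, a rotation vector about the world's x, y, z in rad. In form: [[[tx, ty, tz, ax, ay, az], ...]]. A call has 1 to 10 rows; each row shifts and turns the pose as measured when the row begins; what a row does not reach is not made up. A row lasts 1/10 s, in which the tool goes at most 50 mm and 8.59 degrees, less where a joint would pass 70% of its speed; a pose out of reach is approached as far as the arm can. A call is refused whole if a number of a shift passes 50 or a number of a turn 0.15, either way. A call with a gripper value outside its range is refused whole. "jaw" is the closure, from 0 (fully open) to 1 (shut), set as the call begins (left out, the last holds). The fingers move at their own pace and stop on an object; "grip_force" is the grip in N (left out, the last holds). Time passes only in rows, so rows that do not move let the fingers close. It gives the time, the measured TCP pose, the force and the opening at its end, in the units of the state.
- ctrl.observe(): the state, without advancing time (a new reading comes with each control period).
- imaging.grab_frame(name): name is "scene" or "top" or "wrist"; returns the picture (400x640x3 uint8, red, green, blue); there is no depth.
- imaging.calibration(name): a dict with "intrinsics" (3x3 intrinsics, pixels), "k1" (the pictures are not rectified: a ray, as slopes to the right and down, at radius r is drawn at 1 + k1 r^2 times it, then the intrinsics apply), "origin" and "orientation" of the camera in the world; the wrist camera has in their place "tool_from_camera" (4x4, takes a point from camera to tool coordinates, whose origin is the TCP and whose axes are the flange's). Camera axes: x right, y down, z forward; pixel columns grow to the right and rows downward; lengths in m; the calibration is good to about 2 mm. A picture is of the moment at which its call begins: read the wrist's pose just before it. calibration takes no time and is no camera call.
- ctrl.hand_in(): hands the job in, once; it reports no verdict.
The state is a dict: "clock": time; "joint_pos": joint angles; "qd": joint speeds; "joint_efforts": joint torques, N m; "tcp_pos": TCP position; "tool_rot": TCP orientation; "contact_force": force on the tool from outside, world axes, zero at the start; "ft_torque": the same for the moment, N m; "gripper_width": opening from 0.0 (shut) to 1.0 (fully open).
Only numpy, scipy, OpenCV 4.12 (cv2) and the standard library are available. Lean on these libraries where they do the work, as an engineer would, in place of code of your own. Each camera call takes 0.05 s, during which the arm holds its last target. There are 200 camera calls.

## Working session

There is one attempt and no reset: what is moved stays moved. The work goes in short steps, Python scripts to look and compute and a tool call to move; the robot and the scene stay as the last step left them, time stands still between calls to the robot, and variables do not carry over. Pictures are saved under pics/ and viewed, about 12 in all and at most 16, crops included, and the job is handed in when it is done.

Besides the shell and the picture viewer there is one more tool, called after ">>>" by a JSON object that holds its "fn" and its "kwargs", one argument or row to a line. arm_command: Moves the arm, as the interface text tells. Its arguments: {"type":"object","properties":{"deltas":{"type":"array","items":{"type":"array","items":{"type":"array","items":{"type":"number"}}}},"jaw":{"type":"number"},"grip_force":{"type":"number"}},"required":["deltas"]}

```bash
mkdir -p pics
cat > h.py <<'E'
import numpy as np, cv2
from plant import ctrl, imaging
from scipy.spatial.transform import Rotation as R
def cam(n, st=None):
    c=imaging.calibration(n); K=np.array(c["intrinsics"])
    if "tool_from_camera" in c:
        st=st or ctrl.observe(); T=np.eye(4); T[:3,:3]=R.from_rotvec(st["tool_rot"]).as_matrix(); T[:3,3]=st["tcp_pos"]
        T=T@np.array(c["tool_from_camera"]); return K,c["k1"],T[:3,3],T[:3,:3]
    o=np.array(c["orientation"]); o=R.from_rotvec(o).as_matrix() if o.shape==(3,) else o
    return K,c["k1"],np.array(c["origin"]),o
def pix2w(cm,u,v,z):
    K,k1,o,M=cm; d=np.array([(u-K[0,2])/K[0,0],(v-K[1,2])/K[1,1]]); s=d.copy()
    for _ in range(20): s=d/(1+k1*(s@s))
    r=M@np.array([s[0],s[1],1]); return o+r*(z-o[2])/r[2]
def w2pix(cm,p):
    K,k1,o,M=cm; q=M.T@(np.array(p)-o); s=q[:2]/q[2]; s=s*(1+k1*(s@s)); return np.array([K[0,0]*s[0]+K[0,2],K[1,1]*s[1]+K[1,2]])
def grab(n,f,crop=None,k=1):
    im=imaging.grab_frame(n); cv2.imwrite(f"pics/raw_{f}.png",im[:,:,::-1])
    if crop: im=im[crop[1]:crop[3],crop[0]:crop[2]]
    cv2.imwrite(f"pics/{f}.png",cv2.resize(im,None,fx=k,fy=k,interpolation=cv2.INTER_CUBIC)[:,:,::-1])
E
python3 -c "
from h import *
print(ctrl.observe())
for n in ('top','scene','wrist'): print(n,imaging.calibration(n))
grab('top','top1',k=1.25); grab('scene','sc1',k=1.25)"
```

```text
{'clock': 0.0, 'joint_pos': array([-1.24697850e+00,  2.13354639e-01, -3.50578265e-02,  1.32353544e+00,
        1.52132354e-05,  1.57081403e+00]), 'qd': array([-0.00044258,  0.00011871,  0.00096948, -0.00050986, -0.00069378,
       -0.00017482]), 'joint_efforts': array([-9.29996386e-04, -6.86157918e+01,  4.87118626e+01,  1.74728542e-02,
        8.11858126e-05, -1.25576673e-05]), 'tcp_pos': array([ 0.15898509, -0.47367377,  0.23081744]), 'tool_rot': array([-3.09938530e+00, -5.06221382e-01,  2.67931666e-04]), 'contact_force': array([-0.61727327,  0.21523593, -0.39004451]), 'ft_torque': array([-0.05074742,  0.01101194,  0.01580933]), 'gripper_width': 0.999658392847343}
top {'intrinsics': array([[401.77767872,   0.        , 322.26232511],
       [  0.        , 401.77767872, 200.38476693],
       [  0.        ,   0.        ,   1.        ]]), 'k1': -0.06475127998076854, 'origin': array([ 0.37530219, -0.03428257,  1.13943726]), 'orientation': array([-2.18527055,  2.17842508, -0.05686613])}
scene {'intrinsics': array([[365.9553051 ,   0.        , 317.11348457],
       [  0.        , 365.9553051 , 200.90567291],
       [  0.        ,   0.        ,   1.        ]]), 'k1': 0.023383532141386953, 'origin': array([ 0.91695232, -0.21537091,  0.92784789]), 'orientation': array([-2.2465222 , -1.47399843,  0.39318406])}
wrist {'intrinsics': array([[356.49399009,   0.        , 322.02120147],
       [  0.        , 356.49399009, 197.33474073],
       [  0.        ,   0.        ,   1.        ]]), 'k1': 0.023965744509923104, 'tool_from_camera': array([[-2.73933385e-04, -9.47200325e-01, -3.20642277e-01,
         8.24090017e-02],
       [ 9.99999961e-01, -2.39519706e-04, -1.46768638e-04,
        -3.18128818e-05],
       [ 6.22191576e-05, -3.20642305e-01,  9.47200353e-01,
        -1.42728780e-01],
       [ 0.00000000e+00,  0.00000000e+00,  0.00000000e+00,
         1.00000000e+00]])}
```

View pics/top1.png

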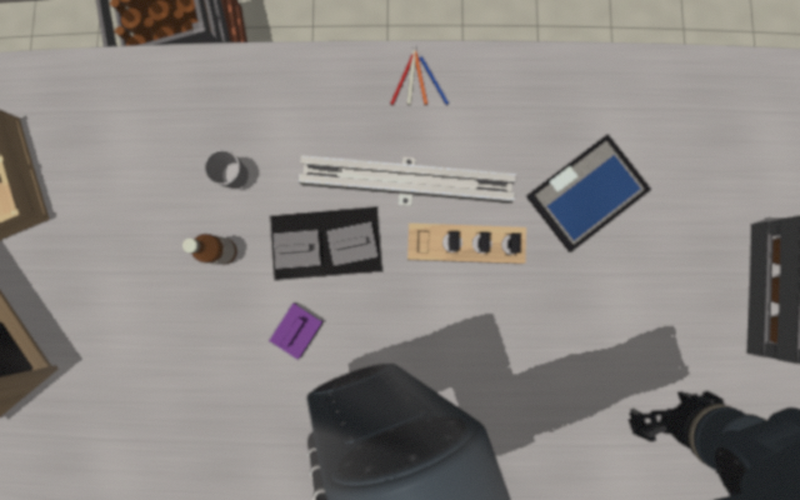

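View pics/sc1.png

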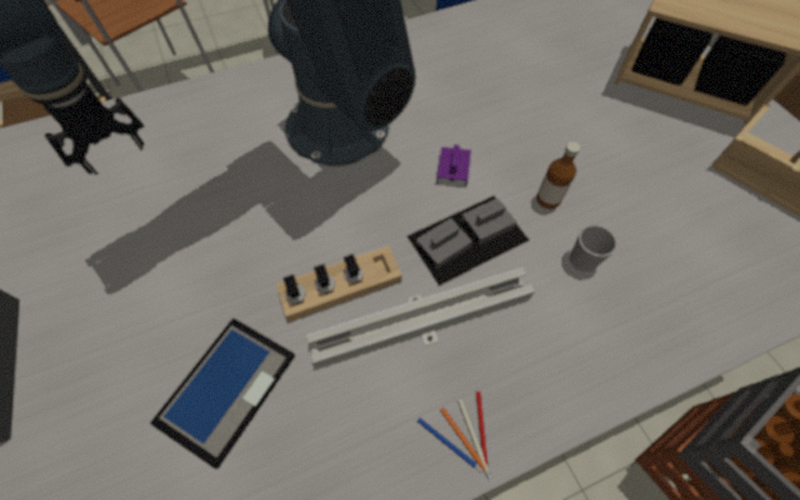

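The top view shows three posts in the rack at about (452/482/512, 243), the strut from (303,170) to (515,188), and two grey covers on a mat at about (297,248) and (352,241). The purple decoy is at (297,330). I'll enlarge the work area.

```bash
python3 -c "
from h import *
im=cv2.imread('pics/raw_top1.png')[115:230,210:430]
cv2.imwrite('pics/c1.png',cv2.resize(im,None,fx=3.6,fy=3.6,interpolation=cv2.INTER_CUBIC))"
```

```text
(no output)
```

View pics/c1.png

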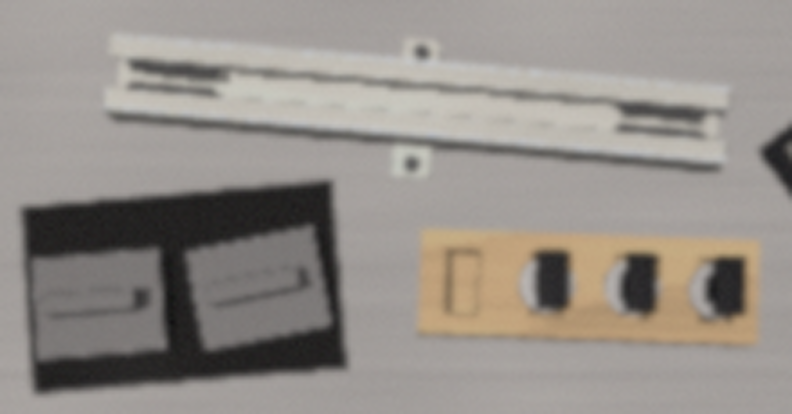

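```bash
python3 -c "
from h import *
c=cam('top')
def q(pts,z):
    w=np.array([pix2w(c,210+x/3.6,115+y/3.6,z)[:2] for x,y in pts])*1000; return w
for n,p,z in [('strut',[(110,36),(729,88),(724,159),(105,109)],.044),('rack',[(421,230),(760,241),(757,341),(419,331)],.036),
 ('cA',[(32,258),(162,247),(167,350),(40,360)],.029),('cB',[(187,250),(317,226),(331,325),(203,352)],.029)]:
    w=q(p,z); print(n,w.round(0).tolist(),'ctr',w.mean(0).round(1),'dims',[round(np.linalg.norm(w[i]-w[i-1]),1) for i in range(4)],
     'ang of long (atan2 dy.. from +y)',[round(np.degrees(np.arctan2(-(d:=w[a]-w[b])[0],d[1])),2) for a,b in((0,1),(3,2))])
for p in [(553,280),(639,283),(728,287)]: print('cap',q([p],.088).round(1))
"
```

```text
strut [[657.0, 209.0], [616.0, -269.0], [561.0, -264.0], [600.0, 212.0]] ctr [608.6 -28.1] dims [np.float64(57.4), np.float64(479.2), np.float64(55.3), np.float64(477.1)] ang of long (atan2 dy.. from +y) [np.float64(-4.84), np.float64(-4.6)]
rack [[507.0, -32.0], [499.0, -293.0], [422.0, -289.0], [429.0, -31.0]] ctr [ 464.5 -161.3] dims [np.float64(77.6), np.float64(260.4), np.float64(76.9), np.float64(258.4)] ang of long (atan2 dy.. from +y) [np.float64(-1.7), np.float64(-1.54)]
cA [[486.0, 270.0], [494.0, 168.0], [414.0, 163.0], [406.0, 262.0]] ctr [450.1 215.8] dims [np.float64(79.6), np.float64(102.0), np.float64(80.0), np.float64(99.1)] ang of long (atan2 dy.. from +y) [np.float64(4.89), np.float64(4.7)]
cB [[492.0, 149.0], [511.0, 48.0], [434.0, 37.0], [413.0, 135.0]] ctr [462.5  92.2] dims [np.float64(80.1), np.float64(102.4), np.float64(77.5), np.float64(100.8)] ang of long (atan2 dy.. from +y) [np.float64(10.59), np.float64(12.09)]
cap [[ 464.3 -128.8]]
cap [[ 462.3 -191.5]]
cap [[ 459.6 -256.5]]
```

>>> {"fn": "arm_command", "kwargs": {
  "deltas": [
    [[38,27,0,0,0,-0.045],[38,27,0,0,0,-0.045],[38,27,0,0,0,-0.045],[38,27,0,0,0,-0.045],[38,27,0,0,0,-0.045],[38,27,0,0,0,-0.045],[38,27,0,0,0,-0.045],[34,28,0,0,0,-0.035],[0,0,0,0,0,0]]
  ],
  "jaw": 0.45
}}

```text
clock: 1.0
tcp_pos: [0.4667, -0.2459, 0.228]
tool_rot: [-3.136, 0.073, 0.004]
contact_force: [-0.2, -0.3, -0.7]
gripper_width: 0.554
```

```bash
cat >> h.py <<'E'
def pose():
    s=ctrl.observe(); M=R.from_rotvec(s["tool_rot"]).as_matrix()
    print('t',round(s['clock'],2),'tcp',(s['tcp_pos']*1000).round(1),'yaw_y',round(np.degrees(np.arctan2(M[1,1],M[0,1])),2),'tilt',(M[:2,2]*57.3).round(2),'F',s['contact_force'].round(1),'w',round(s['gripper_width']*85,1),'j',s['joint_pos'].round(2)); return s
E
python3 -c "
from h import *
s=pose(); grab('wrist','w1',k=1.25)
np.save('s_w1.npy',s,allow_pickle=True)
c=cam('wrist',s)
for y in (-129,-191.5,-256.5): print(w2pix(c,[.462,y/1000,.088])*1.25)
print(w2pix(c,[.608,-.108,.044])*1.25)"
```

```text
t 1.0 tcp [ 466.7 -245.9  228. ] yaw_y -92.66 tilt [-0.15  0.26] F [-0.2 -0.3 -0.7] w 47.1 j [-0.49  0.27  0.04  1.34  0.    2.7 ]
[228.50756383 241.38354477]
[322.1694474  237.34838311]
[419.84831299 233.11154697]
[181.35782032   7.98006989]
```

View pics/w1.png

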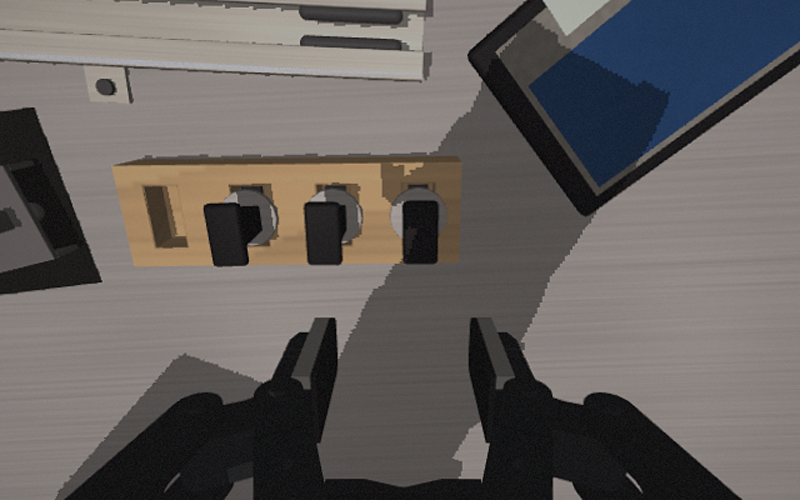

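The wrist view shows cap centres at about (227,235), (324,234) and (421,232), all upright in their pockets and close to the predictions.

```bash
python3 -c "
from h import *
s=np.load('s_w1.npy',allow_pickle=True).item(); c=cam('wrist',s)
for u,v in ((227,235),(324,234),(421,232)): print((pix2w(c,u/1.25,v/1.25,.088)*1000).round(1))
print('strut lip corner -y near',(pix2w(c,423/1.25,80/1.25,.044)*1000).round(1), 'roller pair ends', [(pix2w(c,u/1.25,v/1.25,.044)*1000).round(1) for u,v in ((402,17),(402,44))])
d=np.load('s_w1.npy',allow_pickle=True).item()
"
```

```text
[ 466.5 -128.8   88. ]
[ 464.3 -193.    88. ]
[ 462.7 -257.3   88. ]
strut lip corner -y near [ 557.8 -263.3   44. ] roller pair ends [array([ 596.8, -250.8,   44. ]), array([ 580.8, -250. ,   44. ])]
```

>>> {"fn": "arm_command", "kwargs": {
  "deltas": [
    [[-5,-11,0,0,0,0.016],[0,0,-40,0,0,0],[0,0,-40,0,0,0],[0,0,-30,0,0,0],[0,0,-25,0,0,0],[0,0,0,0,0,0]]
  ]
}}

```text
clock: 1.65
tcp_pos: [0.4558, -0.2613, 0.0886]
tool_rot: [-3.138, 0.048, 0.006]
contact_force: [-0.1, -0.6, 0.3]
gripper_width: 0.551
```

```bash
python3 -c "
from h import *
pose()"
```

```text
t 1.65 tcp [ 455.8 -261.3   88.6] yaw_y -91.74 tilt [-0.23  0.16] F [-0.1 -0.6  0.3] w 46.8 j [-0.52  0.34 -0.24  1.    0.    2.65]
```

>>> {"fn": "arm_command", "kwargs": {
  "deltas": [
    [[6,4,0,0,0,0],[0,0,-12,0,0,0],[0,0,-12,0,0,0],[0,0,0,0,0,0]]
  ]
}}

```text
clock: 2.05
tcp_pos: [0.4631, -0.2589, 0.0664]
tool_rot: [-3.14, 0.05, 0.001]
contact_force: [-0.8, -0.1, 0.6]
gripper_width: 0.554
```

```bash
python3 -c "
from h import *
pose()"
```

```text
t 2.05 tcp [ 463.1 -258.9   66.4] yaw_y -91.81 tilt [-0.04  0.04] F [-0.8 -0.1  0.6] w 47.1 j [-0.51  0.36 -0.26  0.95  0.    2.66]
```

>>> {"fn": "arm_command", "kwargs": {
  "deltas": [
    [[0,1,0,0,0,0],[0,0,0,0,0,0],[0,0,0,0,0,0],[0,0,0,0,0,0],[0,0,8,0,0,0],[0,0,20,0,0,0],[0,0,25,0,0,0],[0,0,10,0,0,0],[0,0,0,0,0,0]]
  ],
  "jaw": 1,
  "grip_force": 70
}}

```text
clock: 2.95
tcp_pos: [0.4631, -0.2578, 0.134]
tool_rot: [-3.141, 0.049, -0.0]
contact_force: [0.1, -0.6, -1.0]
gripper_width: 0.265
```

```bash
python3 -c "
from h import *
pose()"
```

```text
t 2.95 tcp [ 463.1 -257.8  134. ] yaw_y -91.79 tilt [0.01 0.01] F [ 0.1 -0.6 -1. ] w 22.5 j [-0.51  0.31 -0.15  1.11  0.    2.66]
```

>>> {"fn": "arm_command", "kwargs": {
  "deltas": [
    [[14,14,1,0,0,0.15],[14,14,0,0,0,0.15],[14,14,0,0,0,0.15],[14,14,0,0,0,0.15],[14,14,0,0,0,0.15],[14,14,0,0,0,0.15],[14,14,0,0,0,0.15],[14,14,0,0,0,0.15],[14,14,0,0,0,0.15],[7,9,0,0,0,0.15]]
  ]
}}

```text
clock: 3.95
tcp_pos: [0.5972, -0.1177, 0.1257]
tool_rot: [-2.323, -2.109, 0.011]
contact_force: [-0.6, -0.7, -2.2]
gripper_width: 0.263
```

>>> {"fn": "arm_command", "kwargs": {
  "deltas": [
    [[0,0,0,0,0,0.02],[0,0,0,0,0,0]]
  ]
}}

```text
clock: 4.15
tcp_pos: [0.597, -0.1166, 0.1236]
tool_rot: [-2.298, -2.134, 0.013]
contact_force: [-0.2, -0.1, -1.5]
gripper_width: 0.26
```

```bash
python3 -c "
from h import *
s=pose();np.save('s_w2.npy',s,allow_pickle=True); grab('wrist','w2',k=1.25)
c=cam('wrist',s)
B=np.array([608.6,-28,44]);u=np.array([.082,.9966,0])
print([(w2pix(c,(B+u*y)/1000)*1.25).round(0) for y in(-85,0,85)])"
```

```text
t 4.15 tcp [ 597.  -116.6  123.6] yaw_y -4.25 tilt [-0.56 -0.09] F [-0.2 -0.1 -1.5] w 22.1 j [-0.19  0.48  0.07  1.17 -0.    1.45]
[array([412., 252.]), array([415.,  80.]), array([ 419., -151.])]
```

View pics/w2.png

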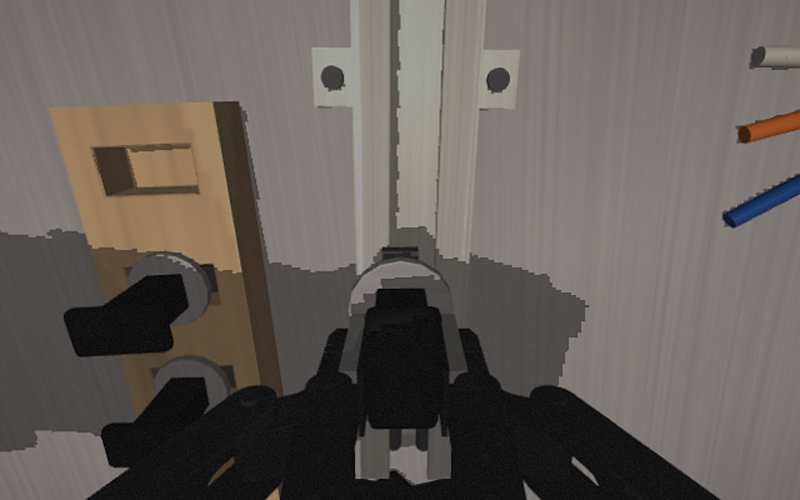

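>>> {"fn": "arm_command", "kwargs": {
  "deltas": [
    [[5,4,0,0,0.01,-0.008],[0,0,0,0,0,0],[1,0,-10,0,0,0],[1,0,-10,0,0,0],[1,0,-5,0,0,0],[0,0,0,0,0,0]]
  ]
}}

```text
clock: 4.8
tcp_pos: [0.6041, -0.1142, 0.0956]
tool_rot: [-2.313, -2.106, 0.027]
contact_force: [-0.5, -0.4, -1.5]
gripper_width: 0.264
```

```bash
python3 -c "
from h import *
pose()"
```

```text
t 4.8 tcp [ 604.1 -114.2   95.6] yaw_y -5.37 tilt [-1.26 -0.07] F [-0.5 -0.4 -1.5] w 22.5 j [-0.18  0.52  0.07  1.14 -0.01  1.48]
```

>>> {"fn": "arm_command", "kwargs": {
  "deltas": [
    [[-2,1,0,0,-0.022,0.012],[0,0,-6,0,0,0],[0,0,-6,0,0,0],[0,0,-4,0,0,0],[0,0,-3,0,0,0],[0,0,0,0,0,0]]
  ]
}}

```text
clock: 5.4
tcp_pos: [0.6021, -0.1134, 0.0748]
tool_rot: [2.311, 2.127, -0.003]
contact_force: [-3.9, -0.1, 6.4]
gripper_width: 0.261
```

```bash
python3 -c "
from h import *
pose()"
```

```text
t 5.4 tcp [ 602.1 -113.4   74.8] yaw_y -4.74 tilt [-0.05 -0.09] F [-3.9 -0.1  6.4] w 22.2 j [-0.19  0.51 -0.    1.05 -0.    1.47]
```

>>> {"fn": "arm_command", "kwargs": {
  "deltas": [
    [[0,0,0.7,0,0,-0.15],[0,0,0,0,0,-0.15],[0,0,0,0,0,-0.15],[0,0,0,0,0,-0.15],[0,0,0,0,0,-0.15],[0,0,0,0,0,-0.15],[0,0,0,0,0,-0.15],[0,0,0,0,0,-0.15],[0,0,0,0,0,-0.15],[0,0,0,0,0,-0.15]]
  ]
}}

```text
clock: 6.4
tcp_pos: [0.6046, -0.1132, 0.0748]
tool_rot: [-3.14, 0.028, 0.0]
contact_force: [0.5, -0.1, -0.0]
gripper_width: 0.262
```

>>> {"fn": "arm_command", "kwargs": {
  "deltas": [
    [[0,0,0,0,0,-0.07],[0,0,0,0,0,0]]
  ]
}}

```text
clock: 6.6
tcp_pos: [0.6051, -0.1133, 0.0748]
tool_rot: [-3.137, 0.15, -0.0]
contact_force: [-1.5, 0.1, 0.9]
gripper_width: 0.262
```

```bash
python3 -c "
from h import *
pose()"
```

```text
t 6.6 tcp [ 605.1 -113.3   74.8] yaw_y -95.48 tilt [0.01 0.06] F [-1.5  0.1  0.9] w 22.3 j [-0.19  0.52  0.    1.06  0.    3.05]
```

>>> {"fn": "arm_command", "kwargs": {
  "deltas": [
    [[-3,0,0,0,0,0.012],[-0.5,0,0,0,0,0],[0,0,0,0,0,0]]
  ]
}}

```text
clock: 6.9
tcp_pos: [0.6018, -0.1133, 0.0748]
tool_rot: [-3.138, 0.121, -0.001]
contact_force: [0.1, 0.0, -0.1]
gripper_width: 0.262
```

```bash
python3 -c "
from h import *
pose()"
```

```text
t 6.9 tcp [ 601.8 -113.3   74.8] yaw_y -94.4 tilt [0.05 0.06] F [ 0.1  0.  -0.1] w 22.3 j [-0.19  0.51 -0.01  1.05  0.    3.03]
```

>>> {"fn": "arm_command", "kwargs": {
  "deltas": [
    [[0,0,0,0,0,0],[0,0,0,0,0,0],[0,0,0,0,0,0],[0,0,10,0,0,0],[0,0,30,0,0,0],[0,0,40,0,0,0],[-10,0,20,0,0,0],[0,0,0,0,0,0]]
  ],
  "jaw": 0.45
}}

```text
clock: 7.7
tcp_pos: [0.59, -0.1131, 0.1802]
tool_rot: [-3.138, 0.117, 0.001]
contact_force: [0.5, 0.3, -0.8]
gripper_width: 0.552
```

```bash
python3 -c "
from h import *
s=pose();np.save('s_w3.npy',s,allow_pickle=True); grab('wrist','w3',k=1.25);grab('top','t3')
c=cam('wrist',s)
B=np.array([608.6,-28,44]);u=np.array([.082,.9966,0])
print([(w2pix(c,(B+u*y+[0,0,h])/1000)*1.25).round(0) for y in(-85,0,85) for h in (0,52)])"
```

```text
t 7.7 tcp [ 590.  -113.1  180.2] yaw_y -94.28 tilt [-0.05  0.07] F [ 0.5  0.3 -0.8] w 47.0 j [-0.19  0.44  0.15  1.28  0.    3.03]
[array([401., 212.]), array([400., 236.]), array([268., 211.]), array([240., 235.]), array([134., 210.]), array([ 77., 234.])]
```

View pics/w3.png

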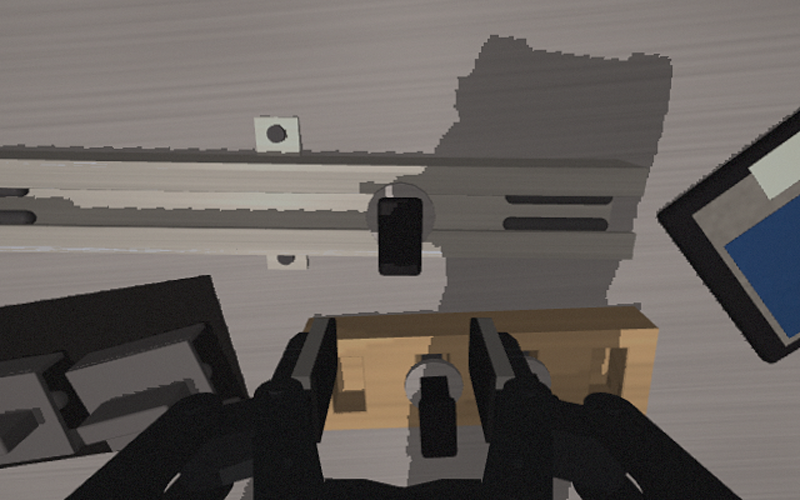

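Post 3 is locked: its cap at (400,236) is exactly where predicted and lies across the slot. Post 2 next.

>>> {"fn": "arm_command", "kwargs": {
  "deltas": [
    [[-25,-16,0,0,0,0.015],[-25,-16,0,0,0,0.015],[-25,-16,0,0,0,0.015],[-25,-16,0,0,0,0],[-20,-13,-20,0,0,0],[0,0,-30,0,0,0],[0,0,-20,0,0,0],[0,0,0,0,0,0]]
  ]
}}

```text
clock: 8.6
tcp_pos: [0.462, -0.1907, 0.096]
tool_rot: [-3.136, 0.042, 0.023]
contact_force: [0.7, 0.9, 0.4]
gripper_width: 0.553
```

```bash
python3 -c "
from h import *
pose()"
```

```text
t 8.6 tcp [ 462.  -190.7   96. ] yaw_y -91.54 tilt [-0.84  0.31] F [0.7 0.9 0.4] w 47.0 j [-0.39  0.29 -0.28  1.01 -0.    2.78]
```

>>> {"fn": "arm_command", "kwargs": {
  "deltas": [
    [[2,-2,0,0,-0.014,0],[0,0,-15,0,0,0],[0,0,-13,0,0,0],[0,0,0,0,0,0]]
  ]
}}

```text
clock: 9.0
tcp_pos: [0.4658, -0.193, 0.0689]
tool_rot: [-3.136, 0.04, -0.004]
contact_force: [-0.8, 0.1, -0.5]
gripper_width: 0.551
```

```bash
python3 -c "
from h import *
pose()"
```

```text
t 9.0 tcp [ 465.8 -193.    68.9] yaw_y -91.47 tilt [0.16 0.3 ] F [-0.8  0.1 -0.5] w 46.8 j [-0.4   0.31 -0.33  0.93  0.01  2.77]
```

>>> {"fn": "arm_command", "kwargs": {
  "deltas": [
    [[-2,0,-2.5,0,0,0],[0,0,0,0,0,0],[0,0,0,0,0,0],[0,0,0,0,0,0],[0,0,0,0,0,0],[0,0,8,0,0,0],[0,0,20,0,0,0],[0,0,25,0,0,0],[0,0,10,0,0,0],[0,0,0,0,0,0]]
  ],
  "jaw": 1,
  "grip_force": 70
}}

```text
clock: 10.0
tcp_pos: [0.465, -0.1933, 0.1359]
tool_rot: [-3.137, 0.039, -0.01]
contact_force: [0.4, 0.2, -1.9]
gripper_width: 0.258
```

```bash
python3 -c "
from h import *
pose()"
```

```text
t 10.0 tcp [ 465.  -193.3  135.9] yaw_y -91.44 tilt [0.35 0.24] F [ 0.4  0.2 -1.9] w 21.9 j [-0.4   0.25 -0.23  1.09  0.01  2.77]
```

>>> {"fn": "arm_command", "kwargs": {
  "deltas": [
    [[14,16,5,0,0,0.15],[14,16,3,0,0,0.15],[14,16,2,0,0,0.15],[14,16,1,0,0,0.15],[14,16,1,0,0,0.15],[14,16,1,0,0,0.15],[14,16,1,0,0,0.15],[14,16,0,0,0,0.15],[14,16,0,0,0,0.15],[14,16,0,0,0,0.15]]
  ]
}}

```text
clock: 11.0
tcp_pos: [0.6058, -0.0281, 0.1412]
tool_rot: [-2.313, -2.111, 0.009]
contact_force: [0.4, -0.4, -0.9]
gripper_width: 0.261
```

>>> {"fn": "arm_command", "kwargs": {
  "deltas": [
    [[0,0,0,0,0,0.01],[0,0,0,0,0,0]]
  ]
}}

```text
clock: 11.2
tcp_pos: [0.6063, -0.0261, 0.1386]
tool_rot: [-2.295, -2.129, 0.012]
contact_force: [0.5, 0.1, -1.3]
gripper_width: 0.261
```

```bash
python3 -c "
from h import *
pose()"
```

```text
t 11.2 tcp [606.3 -26.1 138.6] yaw_y -4.31 tilt [-0.77  0.19] F [ 0.5  0.1 -1.3] w 22.2 j [-0.04  0.48  0.1   1.21  0.    1.6 ]
```

>>> {"fn": "arm_command", "kwargs": {
  "deltas": [
    [[2,-2,0,0,-0.013,-0.007],[0,0,-10,0,0,0],[0,0,-15,0,0,0],[0,0,-12,0,0,0],[0,0,-3,0,0,0],[0,0,0,0,0,0]]
  ]
}}

```text
clock: 11.8
tcp_pos: [0.6059, -0.0311, 0.0945]
tool_rot: [-2.32, -2.114, -0.002]
contact_force: [0.3, -0.2, -1.2]
gripper_width: 0.26
```

```bash
python3 -c "
from h import *
pose()"
```

```text
t 11.8 tcp [605.9 -31.1  94.5] yaw_y -5.33 tilt [-0.05  0.18] F [ 0.3 -0.2 -1.2] w 22.1 j [-0.05  0.49  0.01  1.09  0.    1.61]
```

>>> {"fn": "arm_command", "kwargs": {
  "deltas": [
    [[2.5,3,0,0,0,0.01],[0,0,-6,0,0,0],[0,0,-6,0,0,0],[0,0,-4,0,0,0],[0,0,-3,0,0,0],[0,0,0,0,0,0]]
  ]
}}

```text
clock: 12.4
tcp_pos: [0.6096, -0.0279, 0.0755]
tool_rot: [-2.311, -2.127, -0.005]
contact_force: [-1.8, 0.3, 4.0]
gripper_width: 0.26
```

```bash
python3 -c "
from h import *
pose()"
```

```text
t 12.4 tcp [609.6 -27.9  75.5] yaw_y -4.73 tilt [0.1  0.16] F [-1.8  0.3  4. ] w 22.1 j [-0.05  0.51 -0.01  1.05  0.    1.61]
```

>>> {"fn": "arm_command", "kwargs": {
  "deltas": [
    [[0,0,0.5,0,0,0.15],[0,0,0,0,0,0.15],[0,0,0,0,0,0.15],[0,0,0,0,0,0.15],[0,0,0,0,0,0.15],[0,0,0,0,0,0.15],[0,0,0,0,0,0.15],[0,0,0,0,0,0.15],[0,0,0,0,0,0.15],[0,0,0,0,0,0.15]]
  ]
}}

```text
clock: 13.4
tcp_pos: [0.6103, -0.0282, 0.0755]
tool_rot: [-0.231, -3.132, -0.003]
contact_force: [0.3, -0.2, -0.7]
gripper_width: 0.262
```

>>> {"fn": "arm_command", "kwargs": {
  "deltas": [
    [[0,0,0,0,0,0.06],[0,0,0,0,0,0]]
  ]
}}

```text
clock: 13.6
tcp_pos: [0.6106, -0.0281, 0.0755]
tool_rot: [-0.126, -3.138, -0.003]
contact_force: [0.3, -1.0, -0.1]
gripper_width: 0.26
```

```bash
python3 -c "
from h import *
pose()"
```

```text
t 13.6 tcp [610.6 -28.1  75.5] yaw_y 85.41 tilt [-0.04  0.13] F [ 0.3 -1.  -0.1] w 22.1 j [-0.05  0.51 -0.01  1.05  0.    0.03]
```

>>> {"fn": "arm_command", "kwargs": {
  "deltas": [
    [[-2,0,-0.5,0,0,0],[0,0,0,0,0,0]]
  ]
}}

```text
clock: 13.8
tcp_pos: [0.6095, -0.0283, 0.0756]
tool_rot: [0.132, 3.137, 0.003]
contact_force: [0.1, 1.2, -1.7]
gripper_width: 0.262
```

>>> {"fn": "arm_command", "kwargs": {
  "deltas": [
    [[0,0,0,0,0,0],[0,0,0,0,0,0],[0,0,0,0,0,0],[0,0,10,0,0,0],[0,0,30,0,0,0],[0,0,35,0,0,0],[-25,-15,10,0,0,0.015],[-30,-22,0,0,0,0.015],[-30,-22,0,0,0,0.015],[-30,-22,0,0,0,0]]
  ],
  "jaw": 0.45
}}

```text
clock: 14.8
tcp_pos: [0.4928, -0.1091, 0.167]
tool_rot: [0.058, 3.138, 0.002]
contact_force: [-1.0, -0.4, -0.1]
gripper_width: 0.549
```

```bash
python3 -c "
from h import *
pose()"
```

```text
t 14.8 tcp [ 492.8 -109.1  167. ] yaw_y 87.89 tilt [0.19 0.08] F [-1.  -0.4 -0.1] w 46.7 j [-0.22  0.24 -0.16  1.16  0.   -0.18]
```

>>> {"fn": "arm_command", "kwargs": {
  "deltas": [
    [[-14,-10,0,0,0,0.005],[-9,-6,-10,0,0,0],[0,0,-25,0,0,0],[0,0,-25,0,0,0],[0,0,-8,0,0,0],[0,0,0,0,0,0]]
  ]
}}

```text
clock: 15.4
tcp_pos: [0.4666, -0.1288, 0.1034]
tool_rot: [0.058, 3.131, -0.001]
contact_force: [0.1, 0.4, 0.7]
gripper_width: 0.549
```

```bash
python3 -c "
from h import *
pose()"
```

```text
t 15.4 tcp [ 466.6 -128.8  103.4] yaw_y 87.87 tilt [ 0.55 -0.06] F [0.1 0.4 0.7] w 46.7 j [-0.27  0.24 -0.34  0.99  0.   -0.23]
```

>>> {"fn": "arm_command", "kwargs": {
  "deltas": [
    [[0,0,-15,0,0.008,0.006],[0,0,-15,0,0,0],[0,0,-6,0,0,0],[0,0,0,0,0,0]]
  ]
}}

```text
clock: 15.8
tcp_pos: [0.4688, -0.129, 0.0682]
tool_rot: [0.046, 3.137, -0.003]
contact_force: [-1.1, 0.5, 0.5]
gripper_width: 0.547
```

```bash
python3 -c "
from h import *
pose()"
```

```text
t 15.8 tcp [ 468.8 -129.    68.2] yaw_y 88.3 tilt [ 0.23 -0.11] F [-1.1  0.5  0.5] w 46.5 j [-0.27  0.28 -0.38  0.91 -0.   -0.24]
```

>>> {"fn": "arm_command", "kwargs": {
  "deltas": [
    [[-3,0,-1.5,0,0,0],[0,0,0,0,0,0],[0,0,0,0,0,0],[0,0,0,0,0,0],[0,0,0,0,0,0],[0,0,8,0,0,0],[0,0,20,0,0,0],[0,0,25,0,0,0],[0,0,10,0,0,0],[0,0,0,0,0,0]]
  ],
  "jaw": 1,
  "grip_force": 70
}}

```text
clock: 16.8
tcp_pos: [0.466, -0.1291, 0.1349]
tool_rot: [0.046, 3.136, -0.004]
contact_force: [0.8, -0.8, -1.6]
gripper_width: 0.265
```

```bash
python3 -c "
from h import *
pose()"
```

```text
t 16.8 tcp [ 466.  -129.1  134.9] yaw_y 88.32 tilt [ 0.31 -0.14] F [ 0.8 -0.8 -1.6] w 22.5 j [-0.27  0.21 -0.28  1.07 -0.   -0.24]
```

>>> {"fn": "arm_command", "kwargs": {
  "deltas": [
    [[12,18,8,0,0,-0.15],[12,18,5,0,0,-0.15],[12,18,3,0,0,-0.15],[12,18,2,0,0,-0.15],[14,18,1,0,0,-0.15],[14,18,1,0,0,-0.15],[16,18,1,0,0,-0.15],[16,18,0,0,0,-0.15],[16,18,0,0,0,-0.15],[16,18,0,0,0,-0.15]]
  ]
}}

```text
clock: 17.8
tcp_pos: [0.6065, 0.0565, 0.1476]
tool_rot: [-2.178, -2.257, 0.011]
contact_force: [0.6, -0.4, -0.8]
gripper_width: 0.259
```

>>> {"fn": "arm_command", "kwargs": {
  "deltas": [
    [[6,4,0,0,0,-0.11],[0,0,0,0,0,0]]
  ]
}}

```text
clock: 18.0
tcp_pos: [0.6135, 0.063, 0.1445]
tool_rot: [-2.304, -2.125, 0.014]
contact_force: [-0.4, -0.3, -2.0]
gripper_width: 0.265
```

```bash
python3 -c "
from h import *
pose()"
```

```text
t 18.0 tcp [613.5  63.  144.5] yaw_y -4.61 tilt [-0.65 -0.04] F [-0.4 -0.3 -2. ] w 22.5 j [0.1  0.49 0.14 1.23 0.   1.75]
```

>>> {"fn": "arm_command", "kwargs": {
  "deltas": [
    [[3,-5,0,0,-0.011,0],[0,0,-10,0,0,0],[0,0,-15,0,0,0],[0,0,-15,0,0,0],[1,0,-5,0,0,0],[0,0,0,0,0,0]]
  ]
}}

```text
clock: 18.6
tcp_pos: [0.6149, 0.0545, 0.0946]
tool_rot: [-2.296, -2.144, 0.003]
contact_force: [-0.3, 0.2, -1.0]
gripper_width: 0.265
```

```bash
python3 -c "
from h import *
pose()"
```

```text
t 18.6 tcp [614.9  54.5  94.6] yaw_y -3.95 tilt [-0.1  -0.08] F [-0.3  0.2 -1. ] w 22.5 j [ 0.09  0.51  0.04  1.11 -0.    1.73]
```

>>> {"fn": "arm_command", "kwargs": {
  "deltas": [
    [[0,1,0,0,0,-0.012],[0,0,-6,0,0,0],[0,0,-6,0,0,0],[0,0,-4,0,0,0],[0,0,-3,0,0,0],[0,0,0,0,0,0]]
  ]
}}

```text
clock: 19.2
tcp_pos: [0.6156, 0.0552, 0.0755]
tool_rot: [2.308, 2.129, -0.0]
contact_force: [-0.9, -0.8, -0.7]
gripper_width: 0.261
```

```bash
python3 -c "
from h import *
pose()"
```

```text
t 19.2 tcp [615.6  55.2  75.5] yaw_y -4.63 tilt [ 0.04 -0.07] F [-0.9 -0.8 -0.7] w 22.2 j [ 0.09  0.52  0.01  1.06 -0.    1.74]
```

>>> {"fn": "arm_command", "kwargs": {
  "deltas": [
    [[0,0,-0.7,0,0,0.15],[0,0,0,0,0,0.15],[0,0,0,0,0,0.15],[0,0,0,0,0,0.15],[0,0,0,0,0,0.15],[0,0,0,0,0,0.15],[0,0,0,0,0,0.15],[0,0,0,0,0,0.15],[0,0,0,0,0,0.15],[0,0,0,0,0,0.15]]
  ]
}}

```text
clock: 20.2
tcp_pos: [0.6167, 0.0562, 0.0766]
tool_rot: [0.228, 3.132, 0.004]
contact_force: [-0.5, 0.1, -1.3]
gripper_width: 0.267
```

>>> {"fn": "arm_command", "kwargs": {
  "deltas": [
    [[0,0,0,0,0,0.06],[0,0,0,0,0,0]]
  ]
}}

```text
clock: 20.4
tcp_pos: [0.6167, 0.0562, 0.0768]
tool_rot: [0.123, 3.138, 0.005]
contact_force: [0.7, 1.2, -3.6]
gripper_width: 0.263
```

```bash
python3 -c "
from h import *
pose()"
```

```text
t 20.4 tcp [616.7  56.2  76.8] yaw_y 85.52 tilt [0.08 0.16] F [ 0.7  1.2 -3.6] w 22.4 j [0.09 0.52 0.02 1.06 0.   0.17]
```

>>> {"fn": "arm_command", "kwargs": {
  "deltas": [
    [[-1,0,-2,0,0,0],[0,0,0,0,0,0]]
  ]
}}

```text
clock: 20.6
tcp_pos: [0.6162, 0.0563, 0.0753]
tool_rot: [0.129, 3.136, 0.005]
contact_force: [-0.6, -0.9, 0.0]
gripper_width: 0.264
```

>>> {"fn": "arm_command", "kwargs": {
  "deltas": [
    [[0,0,0,0,0,0],[0,0,0,0,0,0],[0,0,0,0,0,0],[0,0,10,0,0,0],[0,0,30,0,0,0],[0,0,40,0,0,0],[-30,0,30,0,0,-0.1],[-40,0,30,0,0,-0.1],[-40,0,0,0,0,-0.1],[-20,0,0,0,0,0]]
  ],
  "jaw": 0.45
}}

```text
clock: 21.6
tcp_pos: [0.4827, 0.0561, 0.2229]
tool_rot: [0.623, 3.075, 0.009]
contact_force: [0.9, -0.0, 0.8]
gripper_width: 0.546
```

```bash
python3 -c "
from h import *
s=pose();np.save('s_w4.npy',s,allow_pickle=True)
grab('wrist','w4'); grab('top','t4',(210,105,430,235),3.6)"
```

```text
t 21.6 tcp [482.7  56.1 222.9] yaw_y 67.11 tilt [0.28 0.26] F [ 0.9 -0.   0.8] w 46.4 j [ 0.11  0.18 -0.1   1.29  0.    0.51]
```

View pics/t4.png

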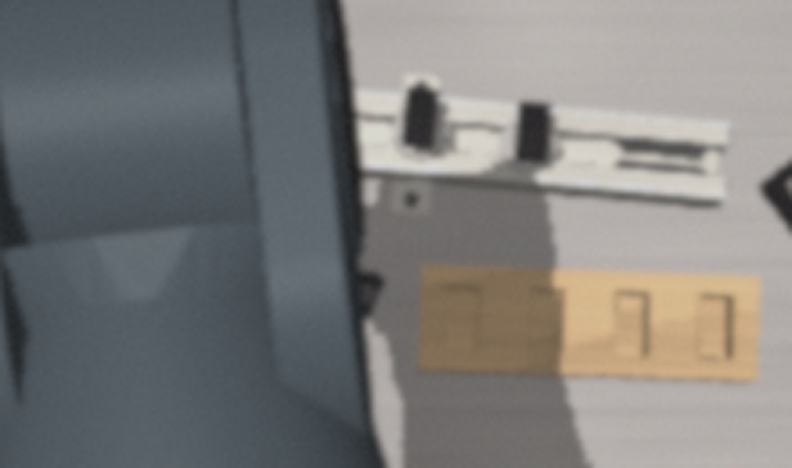

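The rack is empty and the posts at strut y=-85 and y=0 look seated and across. Now I'll position over the covers.

>>> {"fn": "arm_command", "kwargs": {
  "deltas": [
    [[-3,8,3,0,0,-0.15],[-3,8,3,0,0,-0.15],[-3,8,3,0,0,-0.15],[-3,8,3,0,0,-0.15],[-3,8,3,0,0,-0.15],[-3,8,3,0,0,-0.15],[-3,8,3,0,0,-0.1],[0,0,0,0,0,0]]
  ]
}}

```text
clock: 22.5
tcp_pos: [0.4655, 0.1143, 0.2489]
tool_rot: [2.027, 2.387, 0.007]
contact_force: [0.6, -0.2, 0.2]
gripper_width: 0.55
```

```bash
python3 -c "
from h import *
s=pose();np.save('s_w5.npy',s,allow_pickle=True)
grab('wrist','w5',k=1.25)"
```

```text
t 22.5 tcp [465.5 114.3 248.9] yaw_y 9.3 tilt [ 0.59 -0.19] F [ 0.6 -0.2  0.2] w 46.7 j [ 0.24  0.16 -0.06  1.35 -0.01  1.65]
```

View pics/w5.png

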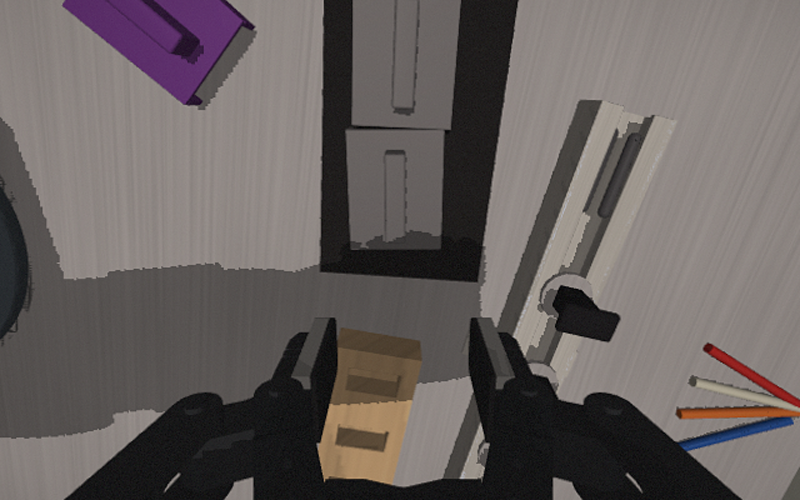

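```bash
python3 -c "
from h import *
s=np.load('s_w5.npy',allow_pickle=True).item(); c=cam('wrist',s)
P=lambda pts,z:np.array([pix2w(c,u/1.25,v/1.25,z)[:2]*1000 for u,v in pts])
w=P([(347,129),(444,130),(441,249),(350,250)],.029);print('B',w.round(0).tolist(),w.mean(0).round(1))
for a,b in((0,3),(1,2)): d=w[a]-w[b];print(np.linalg.norm(d).round(1),np.degrees(np.arctan2(-d[0],d[1])).round(1))
print('Bwidth',np.linalg.norm(w[0]-w[1]),np.linalg.norm(w[2]-w[3]))
print('B rib far end',P([(396,151)],.059).round(1),'near',P([(396,240)],.059).round(1))
w=P([(353,125),(448,130)],.029);print('A near edge',w.round(0).tolist())
print('A rib near end',P([(403,107)],.059).round(1), 'rib top mid at row0',P([(407,0)],.059))
u=np.array([.082,.9966]);n=np.array([.9966,-.082])
for q in P([(595,314)],.096): d=q-[608.6,-28]; print('post1 cap',q,'local',d@n,d@u)
print([ (w2pix(c,np.r_[(np.array([608.6,-28])+n*x+u*85)/1000,.096])*1.25).round(0) for x in (-22,22)])
"
```

```text
B [[415.0, 163.0], [491.0, 175.0], [507.0, 77.0], [430.0, 64.0]] [460.6 119.8]
100.8 8.4
99.3 9.6
Bwidth 76.3110668133418 78.34593437230329
B rib far end [[455.3 156.4]] near [[466.1  88.7]]
A near edge [[419.0, 167.0], [494.0, 175.0]]
A rib near end [[455.4 187.6]] rib top mid at row0 [[447.22834359 253.94057735]]
post1 cap [618.41401621  67.13819711] local 1.9793163915719094 95.61947656697761
[array([559., 320.]), array([615., 332.])]
```

```bash
python3 -c "
from h import *
im=cv2.imread('pics/raw_w5.png')[195:300,400:520]; im=np.clip(im.astype(float)*1.8,0,255).astype('uint8')
cv2.imwrite('pics/c5.png',cv2.resize(im,None,fx=5,fy=5,interpolation=cv2.INTER_CUBIC))"
```

```text
(no output)
```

View pics/c5.png

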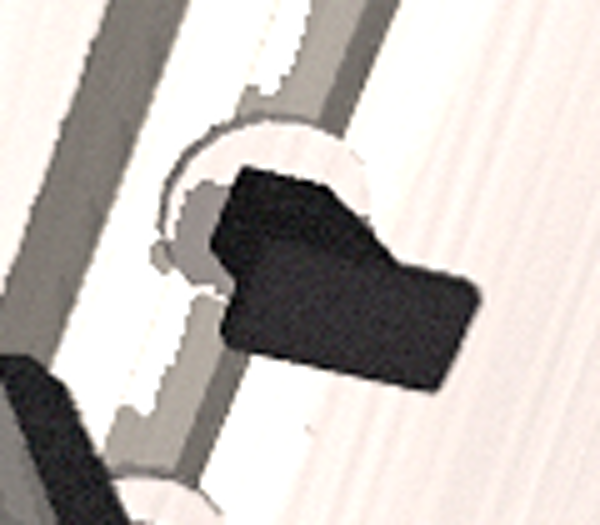

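Post 1's cap corners at (555,329), (609,341) and (620,316) match the prediction, so all three posts are locked. Cover B was knocked and now sits at about (460.7,121), yaw 9°. I'll grasp it next.

>>> {"fn": "arm_command", "kwargs": {
  "deltas": [
    [[-5,7,0,0,0.01,0],[0,0,-30,0,0,0],[0,0,-40,0,0,0],[0,0,-40,0,0,0],[0,0,-30,0,0,0],[0,0,-15,0,0,0],[0,0,0,0,0,0]]
  ]
}}

```text
clock: 23.25
tcp_pos: [0.46, 0.121, 0.0884]
tool_rot: [2.008, 2.415, -0.005]
contact_force: [-0.4, -0.5, 0.5]
gripper_width: 0.551
```

```bash
python3 -c "
from h import *
s=pose();grab('wrist','w6',k=1.25)"
```

```text
t 23.25 tcp [460.  121.   88.4] yaw_y 10.52 tilt [-0.09 -0.16] F [-0.4 -0.5  0.5] w 46.8 j [ 0.26  0.24 -0.37  0.96 -0.    1.65]
```

View pics/w6.png

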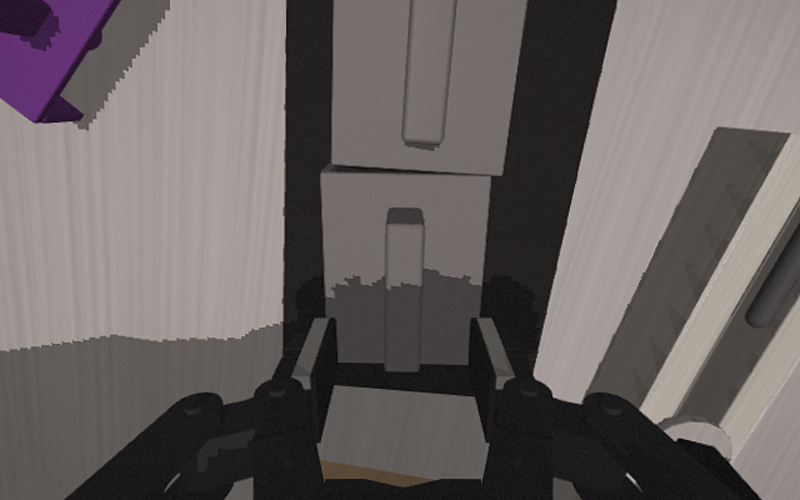

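```bash
python3 -c "
from h import *
c=cam('wrist')
P=lambda pts,z:np.array([pix2w(c,u/1.25,v/1.25,z)[:2]*1000 for u,v in pts]).round(1)
w=P([(405,224),(402.5,371)],.059);print('B',w.tolist(),w.mean(0)); d=w[0]-w[1]; print(np.linalg.norm(d),np.degrees(np.arctan2(-d[0],d[1])))
w=P([(387,224),(423,224),(419,371),(386,371)],.059);print(w.tolist())
w=P([(423,140),(446,0)],.059);print('A',w.tolist()); d=w[1]-w[0]; print(np.degrees(np.arctan2(-d[0],d[1])), w[0]+35*d/np.linalg.norm(d))
w=P([(332,165),(503,175)],.029);print('A edge',w.tolist())
"
```

```text
B [[455.2, 154.2], [466.8, 86.2]] [461.  120.2]
68.98231657461207 9.680798859385101
[[448.1, 152.9], [462.4, 155.6], [474.1, 87.5], [459.5, 84.8]]
A [[455.9, 187.9], [454.4, 235.1]]
1.8202278377801793 [454.78827312 222.88233931]
A edge [[419.3, 167.1], [496.5, 176.8]]
```

>>> {"fn": "arm_command", "kwargs": {
  "deltas": [
    [[1,-1,0,0,0,-0.014],[0,0,-15,0,0,0],[0,0,-18,0,0,0],[0,0,-12,0,0,0],[0,0,-6,0,0,0],[0,0,0,0,0,0]]
  ]
}}

```text
clock: 23.9
tcp_pos: [0.4664, 0.1211, 0.043]
tool_rot: [2.022, 2.396, 0.008]
contact_force: [-0.4, -0.2, 0.7]
gripper_width: 0.551
```

```bash
python3 -c "
from h import *
pose()"
```

```text
t 23.9 tcp [466.4 121.1  43. ] yaw_y 9.69 tilt [ 0.47 -0.01] F [-0.4 -0.2  0.7] w 46.9 j [ 0.26  0.29 -0.43  0.84 -0.    1.66]
```

>>> {"fn": "arm_command", "kwargs": {
  "deltas": [
    [[-5,-1,0,0,0.008,0],[0,0,-7,0,0,0],[0,0,0,0,0,0]]
  ]
}}

```text
clock: 24.2
tcp_pos: [0.462, 0.1202, 0.0371]
tool_rot: [2.025, 2.401, 0.002]
contact_force: [-0.2, 0.4, 0.7]
gripper_width: 0.549
```

```bash
python3 -c "
from h import *
pose()"
```

```text
t 24.2 tcp [462.  120.2  37.1] yaw_y 9.7 tilt [0.09 0.02] F [-0.2  0.4  0.7] w 46.6 j [ 0.25  0.3  -0.44  0.83  0.    1.66]
```

>>> {"fn": "arm_command", "kwargs": {
  "deltas": [
    [[0,0,0,0,0,0],[0,0,0,0,0,0],[0,0,0,0,0,0],[0,0,0,0,0,0],[0,0,8,0,0,0],[0,0,20,0,0,0],[0,0,40,0,0,0],[0,0,40,0,0,0],[0,0,15,0,0,0],[0,0,0,0,0,0]]
  ],
  "jaw": 1,
  "grip_force": 90
}}

```text
clock: 25.2
tcp_pos: [0.4604, 0.1199, 0.1672]
tool_rot: [2.025, 2.401, 0.001]
contact_force: [1.1, -0.1, -2.0]
gripper_width: 0.168
```

```bash
python3 -c "
from h import *
pose()"
```

```text
t 25.2 tcp [460.4 119.9 167.2] yaw_y 9.7 tilt [0.04 0.01] F [ 1.1 -0.1 -2. ] w 14.3 j [ 0.25  0.18 -0.23  1.15 -0.    1.66]
```

>>> {"fn": "arm_command", "kwargs": {
  "deltas": [
    [[5,-20,3,0,0,-0.025],[10,-30,2,0,0,-0.025],[10,-35,1,0,0,-0.025],[10,-35,1,0,0,-0.025],[12,-35,1,0,0,-0.025],[14,-35,1,0,0,-0.025],[16,-35,0,0,0,-0.025],[18,-35,0,0,0,-0.025],[18,-30,0,0,0,-0.025],[10,-20,0,0,0,-0.025]]
  ]
}}

```text
clock: 26.2
tcp_pos: [0.5821, -0.2001, 0.1682]
tool_rot: [-2.308, -2.12, 0.005]
contact_force: [-0.4, 0.5, -1.0]
gripper_width: 0.164
```

>>> {"fn": "arm_command", "kwargs": {
  "deltas": [
    [[0,0,0,0,0,0],[0,0,0,0,0,0]]
  ]
}}

```text
clock: 26.4
tcp_pos: [0.5819, -0.2026, 0.165]
tool_rot: [-2.31, -2.114, 0.007]
contact_force: [-0.1, -0.2, -1.0]
gripper_width: 0.165
```

```bash
python3 -c "
from h import *
pose()"
```

```text
t 26.4 tcp [ 581.9 -202.6  165. ] yaw_y -5.09 tilt [-0.59  0.24] F [-0.1 -0.2 -1. ] w 14.0 j [-0.34  0.48  0.18  1.28  0.    1.32]
```

>>> {"fn": "arm_command", "kwargs": {
  "deltas": [
    [[10,-14,0,-0.004,-0.01,0.006],[0,0,-10,0,0,0],[0,0,-20,0,0,0],[0,0,-20,0,0,0],[0,0,-15,0,0,0],[0,0,-5,0,0,0],[0,0,0,0,0,0]]
  ]
}}

```text
clock: 27.1
tcp_pos: [0.588, -0.2097, 0.0887]
tool_rot: [-2.3, -2.131, 0.003]
contact_force: [0.7, -1.3, -0.2]
gripper_width: 0.164
```

```bash
python3 -c "
from h import *
pose();grab('wrist','w7',k=1.25)"
```

```text
t 27.1 tcp [ 588.  -209.7   88.7] yaw_y -4.38 tilt [-0.31  0.19] F [ 0.7 -1.3 -0.2] w 13.9 j [-0.34  0.53  0.06  1.11  0.    1.3 ]
```

View pics/w7.png

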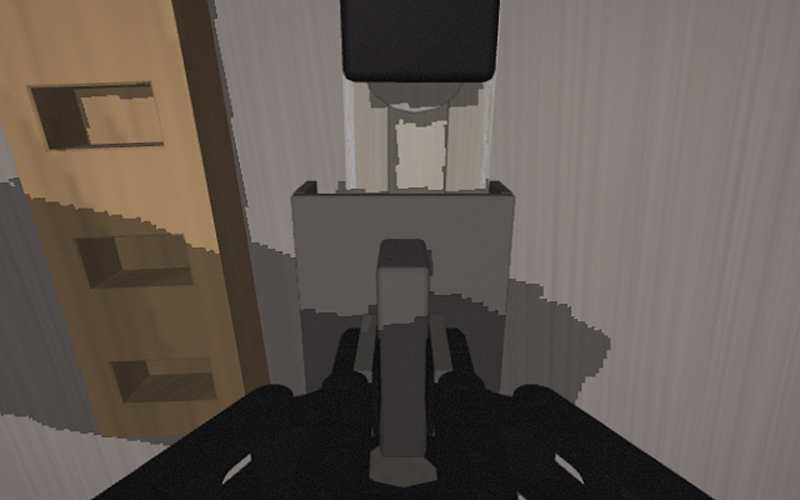

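The cover's +y edge spans cols 292–514 (centre 403) and the strut is centred on col 418. So the cover needs about +6 mm in x, which agrees with the pose numbers.

>>> {"fn": "arm_command", "kwargs": {
  "deltas": [
    [[6,-7,0,-0.003,-0.005,-0.005],[0,0,0,0,0,0],[0,0,-4,0,0,0],[0,0,-4,0,0,0],[0,0,0,0,0,0]]
  ]
}}

```text
clock: 27.65
tcp_pos: [0.596, -0.2176, 0.0831]
tool_rot: [2.308, 2.126, 0.003]
contact_force: [0.3, 0.1, -2.0]
gripper_width: 0.163
```

```bash
python3 -c "
from h import *
pose()"
```

```text
t 27.65 tcp [ 596.  -217.6   83.1] yaw_y -4.68 tilt [ 0.23 -0.08] F [ 0.3  0.1 -2. ] w 13.9 j [-0.35  0.55  0.07  1.09  0.    1.3 ]
```

>>> {"fn": "arm_command", "kwargs": {
  "deltas": [
    [[-2.5,0.5,0,0,0.004,0],[0,0,-4,0,0,0],[0,0,-4,0,0,0],[0,0,0,0,0,0]]
  ]
}}

```text
clock: 28.05
tcp_pos: [0.5931, -0.217, 0.0743]
tool_rot: [2.31, 2.128, -0.002]
contact_force: [-0.6, -0.3, -1.6]
gripper_width: 0.166
```

```bash
python3 -c "
from h import *
pose()"
```

```text
t 28.05 tcp [ 593.1 -217.    74.3] yaw_y -4.68 tilt [-0.03 -0.07] F [-0.6 -0.3 -1.6] w 14.1 j [-0.35  0.55  0.06  1.08 -0.    1.3 ]
```

>>> {"fn": "arm_command", "kwargs": {
  "deltas": [
    [[0,0,-3,0,0,0],[0,0,-3,0,0,0],[0,0,-2,0,0,0]]
  ]
}}

```text
clock: 28.35
tcp_pos: [0.5935, -0.2173, 0.0675]
tool_rot: [2.309, 2.127, -0.001]
contact_force: [-5.5, 1.0, 13.9]
gripper_width: 0.167
```

>>> {"fn": "arm_command", "kwargs": {
  "deltas": [
    [[0,0,-2,0,0,0],[0,0,-2,0,0,0],[0,0,-2,0,0,0]]
  ]
}}

```text
clock: 28.65
tcp_pos: [0.5933, -0.2175, 0.0635]
tool_rot: [2.308, 2.125, -0.001]
contact_force: [-3.9, 1.1, 6.5]
gripper_width: 0.168
```

```bash
python3 -c "
from h import *
pose()"
```

```text
t 28.65 tcp [ 593.3 -217.5   63.5] yaw_y -4.73 tilt [ 0.13 -0.18] F [-3.9  1.1  6.5] w 14.2 j [-0.35  0.56  0.04  1.05 -0.    1.3 ]
```

Past the peak. I'll ease it home.

>>> {"fn": "arm_command", "kwargs": {
  "deltas": [
    [[0,0,-2,0,0,0],[0,0,-2,0,0,0],[0,0,-1.5,0,0,0],[0,0,0,0,0,0]]
  ]
}}

```text
clock: 29.05
tcp_pos: [0.5926, -0.2176, 0.0577]
tool_rot: [2.309, 2.125, -0.002]
contact_force: [-4.0, 1.6, 7.7]
gripper_width: 0.163
```

```bash
python3 -c "
from h import *
pose()"
```

```text
t 29.05 tcp [ 592.6 -217.6   57.7] yaw_y -4.76 tilt [ 0.08 -0.19] F [-4.   1.6  7.7] w 13.8 j [-0.35  0.56  0.03  1.04 -0.    1.3 ]
```

>>> {"fn": "arm_command", "kwargs": {
  "deltas": [
    [[0,0,-1,0,0,0],[0,0,0,0,0,0]]
  ]
}}

```text
clock: 29.25
tcp_pos: [0.5926, -0.2176, 0.0578]
tool_rot: [2.309, 2.125, -0.001]
contact_force: [0.6, -0.7, -6.8]
gripper_width: 0.168
```

>>> {"fn": "arm_command", "kwargs": {
  "deltas": [
    [[0,0,0,0,0,0],[0,0,0,0,0,0],[0,0,0,0,0,0],[0,0,10,0,0,0],[0,0,30,0,0,0],[0,0,40,0,0,0],[0,0,40,0,0,0],[0,0,20,0,0,0],[0,0,0,0,0,0]]
  ],
  "jaw": 0.45
}}

```text
clock: 30.15
tcp_pos: [0.5919, -0.2171, 0.2059]
tool_rot: [2.308, 2.124, 0.0]
contact_force: [-0.2, -0.5, 0.7]
gripper_width: 0.549
```

```bash
python3 -c "
from h import *
s=pose();np.save('s_w8.npy',s,allow_pickle=True);grab('wrist','w8',k=1.25)"
```

```text
t 30.15 tcp [ 591.9 -217.1  205.9] yaw_y -4.73 tilt [ 0.2  -0.21] F [-0.2 -0.5  0.7] w 46.7 j [-0.35  0.49  0.3   1.37 -0.    1.3 ]
```

View pics/w8.png

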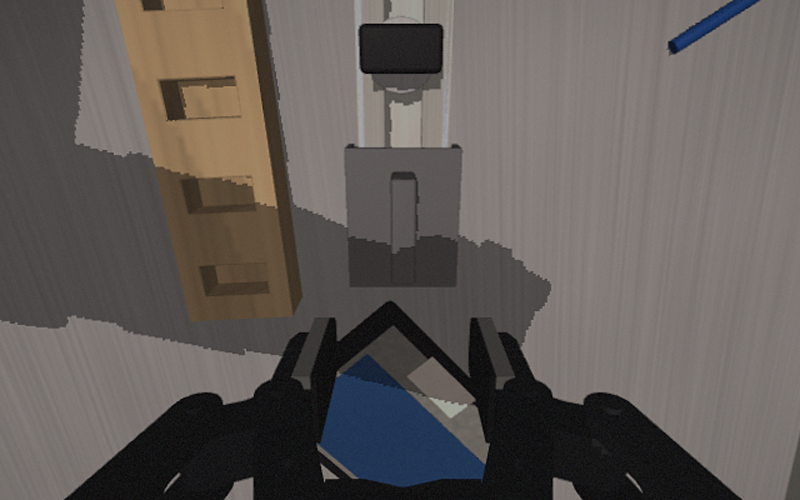

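```bash
python3 -c "
from h import *
s=np.load('s_w8.npy',allow_pickle=True).item(); c=cam('wrist',s)
for z in (.049,.059):
  w=np.array([pix2w(c,u/1.25,v/1.25,z)[:2]*1000 for u,v in [(345,150),(461,150),(457,287),(350,287)]])
  print(z,w.mean(0).round(1),[np.linalg.norm(w[i]-w[i-1]).round(1) for i in range(4)])
  d=w.mean(0)-[608.6,-28];print('local',d@[.9966,-.082],d@[.082,.9966])
for p in [(403,179),(403,283)]: print(pix2w(c,p[0]/1.25,p[1]/1.25,.079)*1000)"
```

```text
0.049 [ 592.8 -218.4] [np.float64(98.6), np.float64(76.5), np.float64(98.7), np.float64(78.3)]
local -0.1695085686949003 -191.09121403674087
0.059 [ 592.9 -215.6] [np.float64(95.3), np.float64(74.0), np.float64(95.4), np.float64(75.7)]
local -0.21551835992149712 -188.2798338991649
[ 595.37144922 -182.99665719   79.        ]
[ 589.71584127 -251.37463792   79.        ]
```

>>> {"fn": "arm_command", "kwargs": {
  "deltas": [
    [[-14,35,0,0,0,0.015],[-14,45,0,0,0,0.015],[-14,45,0,0,0,0.015],[-14,45,0,0,0,0.015],[-14,45,0,0,0,0.015],[-14,45,0,0,0,0.015],[-14,45,0,0,0,0.015],[-14,45,0,0,0,0.015],[-14,40,0,0,0,0.015],[-12,25,0,0,0,0.01]]
  ]
}}

```text
clock: 31.2
tcp_pos: [0.4419, 0.2081, 0.1947]
tool_rot: [-2.151, -2.287, 0.013]
contact_force: [0.5, 0.2, 0.4]
gripper_width: 0.548
```

>>> {"fn": "arm_command", "kwargs": {
  "deltas": [
    [[0,0,-20,0,0,0],[0,0,-10,0,0,0],[0,0,0,0,0,0]]
  ]
}}

```text
clock: 31.5
tcp_pos: [0.4389, 0.211, 0.1619]
tool_rot: [-2.143, -2.292, 0.017]
contact_force: [0.2, -0.3, 1.1]
gripper_width: 0.548
```

```bash
python3 -c "
from h import *
s=pose();np.save('s_w9.npy',s,allow_pickle=True);grab('wrist','w9',k=1.25)"
```

```text
t 31.5 tcp [438.9 211.  161.9] yaw_y 3.86 tilt [-0.58 -0.3 ] F [ 0.2 -0.3  1.1] w 46.6 j [ 0.45  0.22 -0.2   1.16 -0.    1.95]
```

View pics/w9.png

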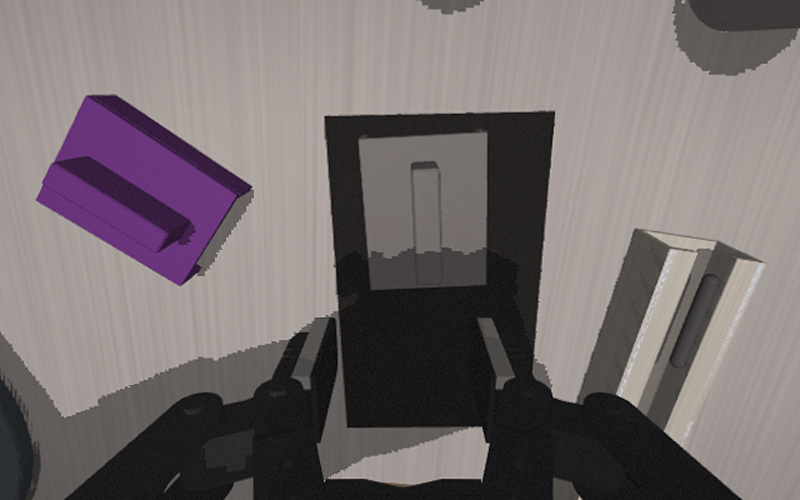

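```bash
python3 -c "
from h import *
s=np.load('s_w9.npy',allow_pickle=True).item(); c=cam('wrist',s)
P=lambda pts,z:np.array([pix2w(c,u/1.25,v/1.25,z)[:2]*1000 for u,v in pts]).round(1)
w=P([(425.5,169),(428.5,283)],.059);d=w[0]-w[1];print(w.tolist(),w.mean(0),np.linalg.norm(d),np.degrees(np.arctan2(-d[0],d[1])))
w=P([(360,139),(488,132),(486,285),(370,289)],.029);print(w.tolist(),w.mean(0))
for a,b in((0,3),(1,2)): d=w[a]-w[b];print(np.linalg.norm(d).round(1),np.degrees(np.arctan2(-d[0],d[1])).round(1))
w=P([(640,232),(764,263)],.044);u=np.array([.082,.9966]);n=np.array([.9966,-.082])
for q in w: d=q-[608.6,-28];print('strut corner',q,'local',d@n,d@u)
r=P([(712,277),(681,366)],.044)
for q in r: d=q-[608.6,-28];print('roller',d@n,d@u)"
```

```text
[[447.3, 255.7], [454.8, 188.1]] [451.05 221.9 ] 68.0147778060033 6.330888972893251
[[407.9, 266.3], [484.2, 275.5], [495.7, 176.5], [418.2, 167.9]] [451.5  221.55]
98.9 6.0
99.7 6.6
strut corner [580.1 224.2] local -49.0835 249.00552
strut corner [658.5 209.9] local 30.222539999999977 241.18294
roller 3.252539999999978 227.5257
roller 6.747660000000023 163.09740000000002
```

>>> {"fn": "arm_command", "kwargs": {
  "deltas": [
    [[12,11,0,0.005,-0.01,0.043],[0,0,-15,0,0,0],[0,0,-30,0,0,0],[0,0,-30,0,0,0],[0,0,-10,0,0,0],[0,0,0,0,0,0]]
  ]
}}

```text
clock: 32.15
tcp_pos: [0.4552, 0.2191, 0.0787]
tool_rot: [2.101, 2.332, 0.007]
contact_force: [-0.8, 0.8, 0.8]
gripper_width: 0.551
```

```bash
python3 -c "
from h import *
pose()"
```

```text
t 32.15 tcp [455.2 219.1  78.7] yaw_y 5.98 tilt [0.28 0.09] F [-0.8  0.8  0.8] w 46.9 j [ 0.45  0.3  -0.32  0.95 -0.    1.92]
```

>>> {"fn": "arm_command", "kwargs": {
  "deltas": [
    [[-5,2.5,0,0,0.005,0.005],[0,0,-15,0,0,0],[0,0,-15,0,0,0],[0,0,-9,0,0,0],[0,0,0,0,0,0]]
  ]
}}

```text
clock: 32.65
tcp_pos: [0.4531, 0.2231, 0.0452]
tool_rot: [2.097, 2.338, 0.012]
contact_force: [-0.1, -0.3, 0.0]
gripper_width: 0.552
```

```bash
python3 -c "
from h import *
pose()"
```

```text
t 32.65 tcp [453.1 223.1  45.2] yaw_y 6.23 tilt [0.33 0.3 ] F [-0.1 -0.3  0. ] w 46.9 j [ 0.46  0.33 -0.37  0.86  0.    1.92]
```

>>> {"fn": "arm_command", "kwargs": {
  "deltas": [
    [[-2,-1,-8,-0.005,0.006,0],[0,0,0,0,0,0],[0,0,0,0,0,0]]
  ]
}}

```text
clock: 32.95
tcp_pos: [0.4519, 0.2227, 0.0387]
tool_rot: [2.097, 2.339, 0.002]
contact_force: [0.8, 0.3, 0.7]
gripper_width: 0.546
```

```bash
python3 -c "
from h import *
pose()"
```

```text
t 32.95 tcp [451.9 222.7  38.7] yaw_y 6.24 tilt [0.08 0.05] F [0.8 0.3 0.7] w 46.4 j [ 0.46  0.34 -0.37  0.85  0.    1.92]
```

>>> {"fn": "arm_command", "kwargs": {
  "deltas": [
    [[0,0,0,0,0,0],[0,0,0,0,0,0],[0,0,0,0,0,0],[0,0,0,0,0,0],[0,0,8,0,0,0],[0,0,20,0,0,0],[0,0,40,0,0,0],[0,0,30,0,0,0],[0,0,5,0,0,0],[0,0,0,0,0,0]]
  ],
  "jaw": 1,
  "grip_force": 90
}}

```text
clock: 33.95
tcp_pos: [0.4507, 0.2221, 0.1476]
tool_rot: [2.097, 2.339, 0.001]
contact_force: [-0.2, 0.6, -2.1]
gripper_width: 0.163
```

```bash
python3 -c "
from h import *
pose()"
```

```text
t 33.95 tcp [450.7 222.1 147.6] yaw_y 6.24 tilt [0.03 0.02] F [-0.2  0.6 -2.1] w 13.8 j [ 0.46  0.25 -0.2   1.12  0.    1.92]
```

>>> {"fn": "arm_command", "kwargs": {
  "deltas": [
    [[12,-5,3,0,0,-0.025],[20,-7,2,0,0,-0.025],[25,-8,1,0,0,-0.025],[25,-8,1,0,0,-0.025],[25,-9,1,0,0,-0.025],[25,-9,0,0,0,-0.025],[25,-9,0,0,0,-0.025],[13,-6,0,0,0,-0.015],[0,0,0,0,0,0],[0,0,0,0,0,0]]
  ]
}}

```text
clock: 34.95
tcp_pos: [0.6273, 0.1523, 0.1427]
tool_rot: [-2.324, -2.104, 0.022]
contact_force: [-0.1, -0.3, -1.5]
gripper_width: 0.16
```

```bash
python3 -c "
from h import *
pose()"
```

```text
t 34.95 tcp [627.3 152.3 142.7] yaw_y -5.68 tilt [-0.84 -0.25] F [-0.1 -0.3 -1.5] w 13.6 j [ 0.24  0.56  0.25  1.27 -0.    1.91]
```

>>> {"fn": "arm_command", "kwargs": {
  "deltas": [
    [[-2,9,0,0.004,-0.014,0.017],[0,0,-10,0,0,0],[0,0,-20,0,0,0],[0,0,-15,0,0,0],[0,0,-4,0,0,0],[0,0,0,0,0,0]]
  ]
}}

```text
clock: 35.55
tcp_pos: [0.6212, 0.1645, 0.0903]
tool_rot: [-2.304, -2.135, 0.0]
contact_force: [-0.1, -0.3, -0.4]
gripper_width: 0.163
```

```bash
python3 -c "
from h import *
s=pose();np.save('s_w10.npy',s,allow_pickle=True);grab('wrist','w10',k=1.25)"
```

```text
t 35.55 tcp [621.2 164.5  90.3] yaw_y -4.34 tilt [-0.02  0.  ] F [-0.1 -0.3 -0.4] w 13.8 j [0.26 0.56 0.12 1.13 0.   1.91]
```

View pics/w10.png

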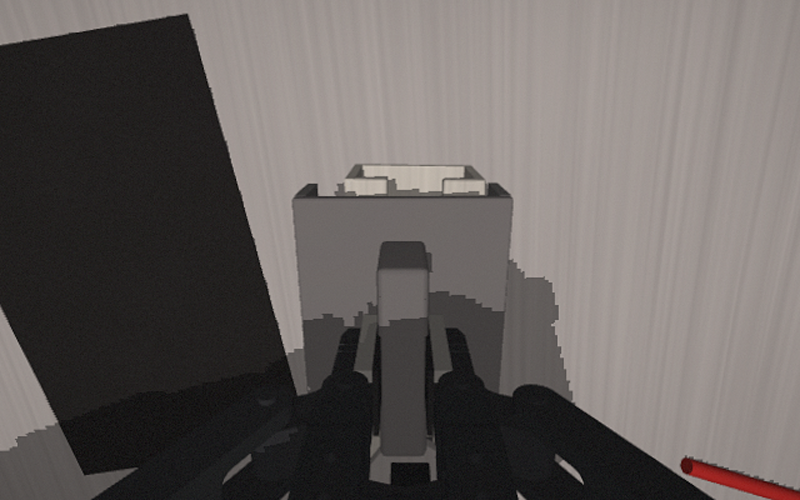

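```bash
python3 -c "
from h import *
s=np.load('s_w10.npy',allow_pickle=True).item(); c=cam('wrist',s)
P=lambda pts,z:np.array([pix2w(c,u/1.25,v/1.25,z)[:2]*1000 for u,v in pts]).round(1)
print(P([(346,179),(387,179),(443,179),(486,179)],.044).tolist())
print('cover edge',P([(293,198),(513,198)],.029+.0518).tolist())"
```

```text
[[600.8, 215.1], [618.2, 213.8], [641.9, 212.0], [660.1, 210.6]]
cover edge [[586.9, 216.0], [663.0, 210.3]]
```

The strut's end edge (cols 346–486, centre about 415) works out at (630,213), and the cover's edge at (625,213). I'll shift about +4.5 mm in x.

>>> {"fn": "arm_command", "kwargs": {
  "deltas": [
    [[4.5,-1,0,0,0,-0.006],[0,0,0,0,0,0],[0,0,-4,0,0,0],[0,0,-3,0,0,0],[0,0,0,0,0,0]]
  ]
}}

```text
clock: 36.1
tcp_pos: [0.6274, 0.1638, 0.0854]
tool_rot: [2.31, 2.127, 0.005]
contact_force: [0.9, 0.1, -2.2]
gripper_width: 0.164
```

```bash
python3 -c "
from h import *
pose()"
```

```text
t 36.1 tcp [627.4 163.8  85.4] yaw_y -4.71 tilt [0.19 0.06] F [ 0.9  0.1 -2.2] w 14.0 j [0.26 0.57 0.13 1.12 0.   1.91]
```

>>> {"fn": "arm_command", "kwargs": {
  "deltas": [
    [[-2,0,0,0,0.003,0],[0,0,-4,0,0,0],[0,0,-4,0,0,0],[0,0,0,0,0,0]]
  ]
}}

```text
clock: 36.5
tcp_pos: [0.6251, 0.1638, 0.0767]
tool_rot: [-2.31, -2.128, -0.001]
contact_force: [-0.3, -0.0, -1.4]
gripper_width: 0.165
```

```bash
python3 -c "
from h import *
pose()"
```

```text
t 36.5 tcp [625.1 163.8  76.7] yaw_y -4.71 tilt [-0.01  0.06] F [-0.3 -0.  -1.4] w 14.0 j [0.26 0.58 0.11 1.1  0.   1.91]
```

>>> {"fn": "arm_command", "kwargs": {
  "deltas": [
    [[0,0,-3,0,0,0],[0,0,-3,0,0,0],[0,0,-2,0,0,0],[0,0,-2,0,0,0]]
  ]
}}

```text
clock: 36.9
tcp_pos: [0.6268, 0.1642, 0.069]
tool_rot: [2.31, 2.127, 0.008]
contact_force: [-4.8, -0.7, 12.8]
gripper_width: 0.162
```

>>> {"fn": "arm_command", "kwargs": {
  "deltas": [
    [[0,0,-2,0,0,0],[0,0,-2,0,0,0],[0,0,-2,0,0,0]]
  ]
}}

```text
clock: 37.2
tcp_pos: [0.6265, 0.1645, 0.065]
tool_rot: [2.311, 2.127, 0.01]
contact_force: [-4.5, -0.0, 5.7]
gripper_width: 0.166
```

>>> {"fn": "arm_command", "kwargs": {
  "deltas": [
    [[0,0,-2,0,0,0],[0,0,-1.5,0,0,0],[0,0,0,0,0,0]]
  ]
}}

```text
clock: 37.5
tcp_pos: [0.6258, 0.1645, 0.0609]
tool_rot: [2.311, 2.127, 0.009]
contact_force: [0.2, 0.0, -4.7]
gripper_width: 0.166
```

```bash
python3 -c "
from h import *
pose()"
```

```text
t 37.5 tcp [625.8 164.5  60.9] yaw_y -4.76 tilt [0.25 0.2 ] F [ 0.2  0.  -4.7] w 14.1 j [0.26 0.59 0.08 1.06 0.   1.91]
```

>>> {"fn": "arm_command", "kwargs": {
  "deltas": [
    [[0,0,-2,0,0,0],[0,0,-1.5,0,0,0],[0,0,0,0,0,0]]
  ]
}}

```text
clock: 37.8
tcp_pos: [0.6259, 0.1646, 0.0596]
tool_rot: [2.311, 2.127, 0.011]
contact_force: [1.2, 1.4, -10.6]
gripper_width: 0.165
```

```bash
python3 -c "
from h import *
pose()"
```

```text
t 37.8 tcp [625.9 164.6  59.6] yaw_y -4.76 tilt [0.33 0.23] F [  1.2   1.4 -10.6] w 14.0 j [0.26 0.59 0.08 1.06 0.   1.91]
```

>>> {"fn": "arm_command", "kwargs": {
  "deltas": [
    [[0,0,0,0,0,0],[0,0,0,0,0,0],[0,0,0,0,0,0],[0,0,10,0,0,0],[0,0,30,0,0,0],[0,0,40,0,0,0],[0,0,40,0,0,0],[0,0,20,0,0,0],[0,0,0,0,0,0]]
  ],
  "jaw": 0.45
}}

```text
clock: 38.7
tcp_pos: [0.6253, 0.1642, 0.2078]
tool_rot: [2.31, 2.126, 0.013]
contact_force: [0.5, -0.4, 0.0]
gripper_width: 0.55
```

```bash
python3 -c "
from h import *
s=pose();np.save('s_w11.npy',s,allow_pickle=True);grab('wrist','w11',k=1.25)"
```

```text
t 38.7 tcp [625.3 164.2 207.8] yaw_y -4.75 tilt [0.44 0.22] F [ 0.5 -0.4  0. ] w 46.8 j [0.26 0.53 0.36 1.39 0.   1.91]
```

View pics/w11.png

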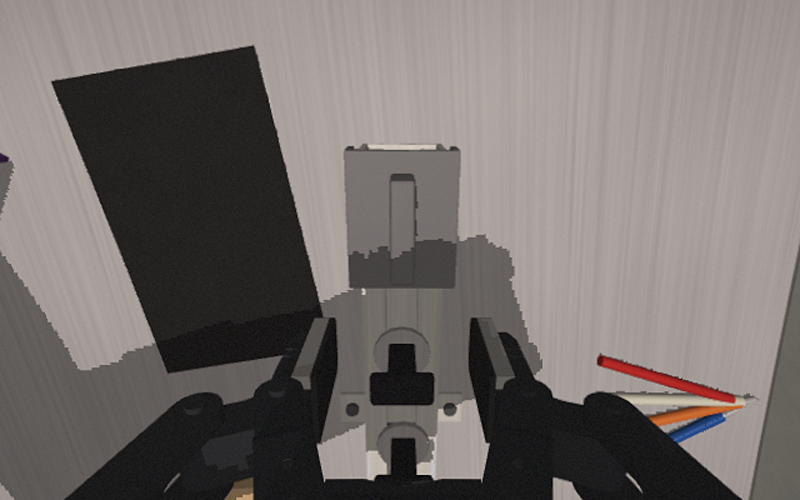

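>>> {"fn": "arm_command", "kwargs": {
  "deltas": [
    [[-25,0,20,0,0,0],[-40,0,10,0,0,0],[-40,0,0,0,0,0],[-40,0,0,0,0,0],[-40,0,0,0,0,0],[-30,0,0,0,0,0],[0,0,0,0,0,0],[0,0,0,0,0,0]]
  ]
}}

```text
clock: 39.55
tcp_pos: [0.399, 0.1619, 0.2289]
tool_rot: [-2.311, -2.126, 0.001]
contact_force: [0.8, 0.2, 1.0]
gripper_width: 0.546
```

```bash
python3 -c "
from h import *
s=pose()
c=cam('scene'); B=np.array([608.6,-28]);u=np.array([.082,.9966])
pts=[w2pix(c,np.r_[(B+u*y),h]/1000) for y,h in ((-190,79),(190,79),(-85,96),(0,96),(85,96))]
print(((np.array(pts)-[230,200])*3.5).round(0))
print(((np.array([w2pix(c,np.r_[(B+u*y+np.array([.9966,-.082])*x),h]/1000) for y,x,h in ((-140,39,49),(140,39,49),(-240,39,49),(240,39,49))])-[230,200])*3.5).round(0))
grab('scene','sc2',(230,200,450,330),3.5); grab('top','t5')"
```

```text
t 39.55 tcp [399.  161.9 228.9] yaw_y -4.77 tilt [-0.11  0.05] F [0.8 0.2 1. ] w 46.4 j [ 0.38  0.07 -0.21  1.29  0.    2.04]
[[122. 235.]
 [622.  75.]
 [266. 179.]
 [381. 143.]
 [493. 107.]]
[[210. 277.]
 [575. 158.]
 [ 71. 323.]
 [697. 118.]]
```

View pics/sc2.png

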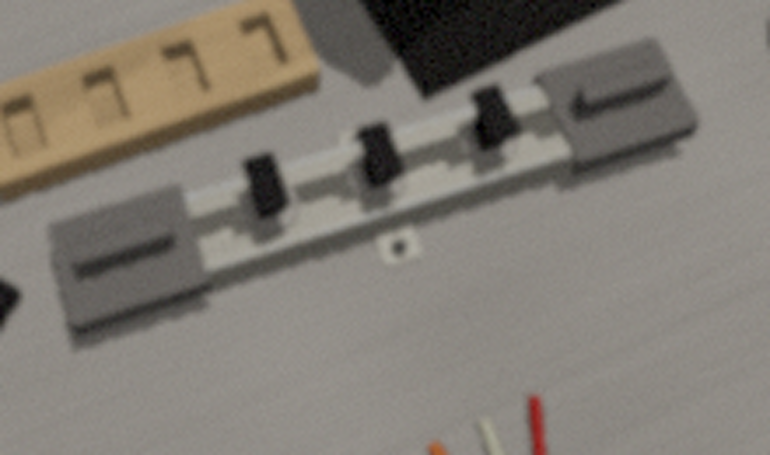

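The scene view shows the three caps across the strut at (267,185), (381,153) and (494,118). Both covers are flat and flush, and their corners match the home prediction. Handing in.

```bash
python3 -c "
from h import *
ctrl.hand_in()"
```

```text
the job is handed in; nothing more can be done
```

The job is handed in at about 40 s of the 210 s allowed; `hand_in` reports no verdict.

- **Posts:** All three posts present were dropped into the slot at about y = -85, 0 and +85 mm and given a quarter turn. The fourth rack pocket was empty from the start. The wrist views put the posts at -85 and +85 where predicted, head across the slot. I checked the middle one only in the overhead and scene views, where it also looks across and seated.
- **Covers:** One of the covers was knocked aside by about 3 cm before I picked it up, so I measured it again first. Pushing met about 13–15 N just before each cover gave way, and the last readings before release were -6.8 N and -10.6 N, so the rollers were pulling both down.
- **Final checks:** The last scene view has the visible lower cover corners about where the home position predicts, within roughly 2 mm. The robot was clear of everything.
- **Small disagreements:** At the +y end my two strut estimates differed by about 2 mm in x, and I placed that cover between them. In the last scene view the posts' caps sat up to 3 pixels from prediction, probably because the stems are seen with them.
- **Not checked:** I did not measure the tablet, bottle or pen pot again at the end. No move went near them.

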